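Stack a microscope lamp module against the fixture stops and lock it

TASK

Build up the microscope lamp module in the alignment fixture: the thick lamp body on the floor of the pocket, then the open spacer frame on it, then the lens cell on top, each lying flat with its long sides along the pocket and pushed home to bear on the two side stops and on the end stop, with a firm but not hard press (about 10 N) on the end stop, before the next one goes on. Then swing the lock collar's arm over the stack until it stops at its locked mark. Set the parts down softly, do not ram the stops, and leave the other things on the bench where they are.

Things in the scene. Friction and masses are not known exactly. Their poses are not given: they have to be found in the camera images.
- fixture: Alignment fixture, fixed: dark steel plate 235 x 150 x 14 mm (x -89.5 to +145.5, y -75 to +75 mm) with a pocket, a steel column (28 mm thick, 126 mm high, at x 115, y 0 mm) and a lock collar. Origin at the plate's underside below point nest; x along the pocket to end stop and column, y to the side stops, z up. Near lip of the pocket: bar 60 mm long, 12 mm high, inner face at x -53 mm
- nest (a point): Point on the pocket floor (14 mm above the bench), fixture's axes: the underside centre of a part is at its x = 0, y = 0 when the part bears on the end stop and both side stops. The pocket is 98 x 64 mm for parts of 90 x 56 mm (8 mm play towards -x and -y)
- end_stop: End stop: aluminium block 12 x 40 mm (x, y), top 76 mm above the bench; its face that meets the parts is at x = +45 mm. Origin and axes are those of the fixture
- side_stops: Two side stops: square posts 14 mm wide at x = -38 and +38 mm, tops 76 mm above the bench; faces that meet the parts at y = +28 mm. Two equal posts stand across the pocket on the loose side, inner faces at y = -36 mm. Between the posts of each side the pocket is open over 62 mm for a finger. Origin and axes are those of the fixture
- lamp_body: Thick block for the stack's bottom: solid aluminium block 90 x 56 x 36 mm with dark fin grooves on its long sides and a dark round port on top. About 0.4 kg. Origin at the centre of its underside, x along the 90 mm, z up; lies on the bench
- spacer: Spacer: aluminium frame 90 x 56 x 16 mm with a rectangular window 58 x 30 mm right through it. About 0.14 kg. Origin at the centre of its underside, x along the 90 mm, z up; lies on the bench
- lens_cell: Lens cell: aluminium plate 90 x 56 x 16 mm with a round glass disc 42 mm across let into its top. About 0.18 kg. Origin at the centre of its underside, x along the 90 mm, z up; lies on the bench
- collar (a joint): Lock collar, captive on the column, turning about the column's vertical axis: 0 = locked (its hard stop, white marks in line, arm straight over the pocket towards fixture -x), growing to 2.15 rad as the arm swings away over the side-stop side (at pi/2 it points to fixture +y). Stiff, stays where left, about 2 to 3 N at the handle
- collar_handle (a point): Top centre of the collar's upright handle: a black rod 16 mm across and 45 mm long, top 145 mm above the bench, on the arm 95 mm from the column axis. The arm is 22 mm wide, underside 88 mm and top 100 mm above the bench, reaching 127 mm from the axis; its pad (115 mm from the axis) passes 2.5 mm over the finished stack, whose top is 82 mm above the bench
- jar_a: Bystander: white specimen jar with blue cap, 44 mm across, 65 mm high; origin at its underside
- jar_b: Bystander: white specimen jar with blue cap, 44 mm across, 65 mm high; origin at its underside
- eyepiece: Bystander: black eyepiece, 48 mm across, 66 mm high; origin at its underside
- objective: Bystander: steel objective, 30 mm across, 45 mm high; origin at its underside
- slide_box: Bystander: wooden slide box 85 x 120 x 35 mm; origin at its underside
- screwdriver: Bystander: screwdriver 180 mm long, lying on the bench, its origin near its middle
There are look-alikes about, which are no part of the job. What is shaped like the lens_cell but blue or purple is not meant.

How it is judged:
By the outcome, as a careful person would: the job done as asked, in the order asked, and still so for the second after the job is handed in, with the robot touching nothing.
It also fails if it takes over 72 s, if anything falls off the work surface, if the arm or the gripper's body presses on something with over 40 N, if the wrist force passes 120 N, or if a joint passes its speed limit or range.

ROBOT

A 6-joint arm with a two-finger parallel gripper is mounted at the origin on the work surface. World frame = base frame: x ahead of the robot, y to its left, z up, the work surface at z = 0. Lengths are in m, angles in degrees, forces in N, time in s.
With the tool pointing down it reaches from about 0.35 to 0.725 m from the base axis. Payload 4.3 kg.
Tool frame: the origin (TCP) lies midway between the tips of the shut fingers; the grasp point (between the pads) lies arm.grip_point_offset behind it (arm.grip_point_offset is the distance from the TCP to the grasp point, in m); z points along the fingers, y is the direction in which the jaws open and shut (so a half turn about z gives the same grasp; the last joint's range is limited). The gripper opens to 85 mm and grips with 20 to 120 N. Pads are 22 mm wide; open, the fingers measure 114 mm over their backs; the gripper's body (76 mm by 85 mm) begins 54 mm behind the grasp point. The pads swing forward as they close: fully open they stand 13 mm farther back than shut.
Start: joints at [60.029, 21.618, 4.641, 73.018, 0, 83.68], TCP at [0.231, 0.527, 0.231] pointing down, gripper open.
Joint ranges: [-156.06, 156.06], [-48.1, 94.91], [-58.44, 69.94], [-101.28, 121.22], [-78.64, 73.56], [-180, 180]. Speed limits (degrees/s): [147.25, 147.25, 180, 180, 180, 180].

INTERFACE

Orientations are given as [roll, pitch, yaw] about the fixed x, y, z axes, in that order (R = Rz(yaw) Ry(pitch) Rx(roll)).
In Python, from station import arm gives the robot as it stands.
- The arm moves only by the tool drive_tool, never from a script. Its argument "steps" is text: rows parted by semicolons, each of 7 numbers parted by spaces: the shift along the tool's x, y, z in m, then the turn, a rotation vector about the tool's x, y, z in rad, then the closure, from 0 (fully open) to 1 (shut). In form: dx dy dz wx wy wz gripper; .... A call has 1 to 10 rows; each row is the pose to reach, as a shift and turn from the pose measured when the call began, along the tool's axes at that moment; what a row does not reach only later rows make up. A row lasts 1/12 s, in which the tool goes at most 41.7 mm and 7.16 degrees, less where a joint would pass 70% of its speed; a pose out of reach is approached as far as the arm can. A call with a gripper value outside its range is refused whole. The fingers move at their own pace and stop on an object; "grip_force" is the grip in N (left out, the last holds). Time passes only in rows, so rows that repeat a pose let the fingers close. It gives the time, the measured TCP pose, the force and the opening at its end, in the units of the state.
- arm.state(): the state, without advancing time (a new reading comes with each control period).
- arm.snapshot(name): name is "scene" or "top"; returns the picture (480x640x3 uint8, blue, green, red); there is no depth.
- arm.camera_model(name): a dict with "K" (3x3 intrinsics, pixels), "cam_to_world" (4x4, takes a point from camera to world coordinates). Camera axes: x right, y up, looking along -z (the intrinsics and any distortion apply to the point x, -y, -z); pixel columns grow to the right and rows downward; lengths in m; the calibration is good to about 2 mm. A picture is of the moment at which its call begins. camera_model takes no time and is no camera call.
- arm.sign_off(): hands the job in, once; it reports no verdict.
The state is a dict: "clock": time; "joint_positions": joint angles; "qd": joint speeds; "joint_torque": joint torques, N m; "eef_pos": TCP position; "eef_rot": TCP orientation; "ft_force": force on the tool from outside, world axes, zero at the start; "ft_torque": the same for the moment, N m; "finger_gap": finger opening in m.
Only numpy, scipy, OpenCV 4.12 (cv2) and the standard library are available. Lean on these libraries where they do the work, as an engineer would, in place of code of your own. Each camera call takes 0.05 s, during which the arm holds its last target. There are 200 camera calls.

## Working session

There is one attempt and no reset: what is moved stays moved. The work goes in short steps, Python scripts to look and compute and a tool call to move; the robot and the scene stay as the last step left them, time stands still between calls to the robot, and variables do not carry over. Pictures are saved under pics/ and viewed, about 8 in all and at most 12, crops included, and the job is handed in when it is done.

Besides the shell and the picture viewer there is one more tool, called after "Request:" by a JSON object that holds its "name" and its "arguments", one argument or row to a line. drive_tool: Moves the arm, as the interface text tells. Its arguments: {"type":"object","properties":{"steps":{"type":"string"},"grip_force":{"type":"number"}},"required":["steps"]}

```bash
mkdir -p pics; ls
python3 - <<'E'
from station import arm
import cv2,numpy as np
for n in("scene","top"):
    cv2.imwrite(f"pics/{n}0.png",arm.snapshot(n)); m=arm.camera_model(n); print(n,np.round(m["K"],1).tolist(),np.round(m["cam_to_world"],3).tolist(),[k for k in m])
print(arm.state(),arm.grip_point_offset)
E
```

```text
pics
scene [[473.9, 0.0, 320.5], [0.0, 473.9, 239.7], [0.0, 0.0, 1.0]] [[-0.872, -0.399, 0.282, 0.951], [0.488, -0.693, 0.53, 0.724], [-0.016, 0.601, 0.799, 1.209], [0.0, 0.0, 0.0, 1.0]] ['K', 'cam_to_world']
top [[583.6, 0.0, 329.9], [0.0, 583.6, 244.4], [0.0, 0.0, 1.0]] [[0.013, 0.991, -0.135, 0.391], [-1.0, 0.014, 0.005, 0.007], [0.006, 0.135, 0.991, 1.43], [0.0, 0.0, 0.0, 1.0]] ['K', 'cam_to_world']
{'clock': 0.1, 'joint_positions': array([ 6.00281913e+01,  2.16599480e+01,  4.57295109e+00,  7.30182043e+01,
       -1.00724429e-03,  8.36815786e+01]), 'qd': array([ 0.01373982, -0.14994171,  0.1615642 ,  0.0111438 , -0.08393102,
       -0.07879002]), 'joint_torque': array([ 1.29319091e-03, -4.64695573e+01,  2.70581245e+01,  1.19990524e-02,
       -1.22134411e-04,  2.21864195e-05]), 'eef_pos': array([0.23039327, 0.52620374, 0.23044799]), 'eef_rot': array([-1.79895327e+02, -1.05766743e-02,  1.56346604e+02]), 'ft_force': array([ 0.90353608,  0.11016106, -0.10486263]), 'ft_torque': array([ 0.05908326, -0.03128031, -0.00394909]), 'finger_gap': 0.08541715795088729} 0.0187
```

View pics/scene0.png

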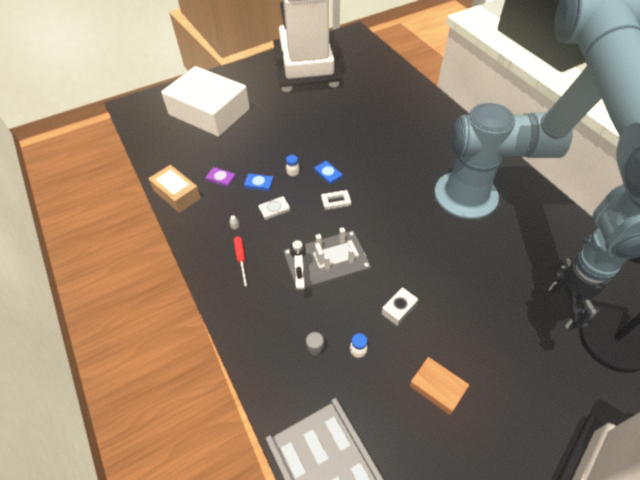

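View pics/top0.png

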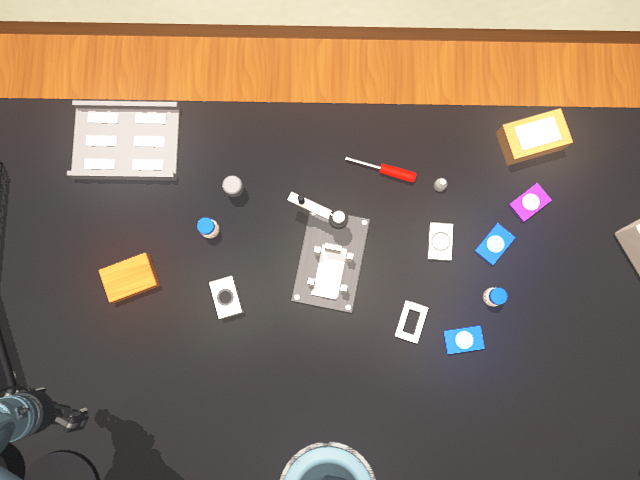

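The views show the fixture at top-image ≈(330,262), column cap ≈(338,218) and collar arm pointing left. Candidates:
- The thick block with the dark port at (226,297) is lamp_body.
- The frame with the window at (412,322) is the spacer.
- The silver plate with the disc at (441,241) fits lens_cell. The blue plates at (495,243) and (464,340) and the purple one at (531,202) are look-alikes.

I'll confirm this in an enlarged crop and measure at the same time.

```bash
cat > h.py <<'E'
from station import arm
import cv2,numpy as np
np.set_printoptions(precision=4,suppress=True)
def ray(n,uv):
    m=arm.camera_model(n);K=np.array(m["K"]);T=np.array(m["cam_to_world"])
    uv=np.atleast_2d(uv).astype(float)
    d=np.c_[(uv[:,0]-K[0,2])/K[0,0],-(uv[:,1]-K[1,2])/K[1,1],-np.ones(len(uv))]@T[:3,:3].T
    return T[:3,3],d
def p2w(n,uv,z):
    o,d=ray(n,uv); return o+d*((z-o[2])/d[:,2])[:,None]
def w2p(n,P):
    m=arm.camera_model(n);K=np.array(m["K"]);T=np.array(m["cam_to_world"])
    c=(np.atleast_2d(P)-T[:3,3])@T[:3,:3]
    return np.c_[K[0,2]+K[0,0]*c[:,0]/-c[:,2],K[1,2]-K[1,1]*c[:,1]/-c[:,2]]
def rect(n,img,box,lo,z,hi=256,smax=60):
    """largest grey blob in box -> world centre, sides, long-side angle at height z"""
    x0,y0,x1,y1=box; s=6
    c=cv2.resize(img[y0:y1,x0:x1],None,fx=s,fy=s,interpolation=cv2.INTER_CUBIC)
    h=cv2.cvtColor(c,cv2.COLOR_BGR2HSV);g=cv2.cvtColor(c,cv2.COLOR_BGR2GRAY)
    m=((g>lo)&(g<hi)&(h[...,1]<smax)).astype(np.uint8)
    k=max(cv2.findContours(m,cv2.RETR_EXTERNAL,cv2.CHAIN_APPROX_NONE)[0],key=cv2.contourArea)
    px=(k[:,0]+.5)/s-.5+[x0,y0]
    w=p2w(n,px,z)[:,:2]
    r=cv2.minAreaRect((w*1000).astype(np.float32)); b=cv2.boxPoints(r)
    e=b[1]-b[0],b[2]-b[1]; e=max(e,key=np.linalg.norm)
    return np.array(r[0]),sorted(r[1]),np.degrees(np.arctan2(e[1],e[0]))%180
E
python3 - <<'E'
from h import *
t=cv2.imread("pics/top0.png")
cv2.imwrite("pics/crop.png",cv2.resize(t[160:360,205:465],None,fx=3,fy=3,interpolation=cv2.INTER_CUBIC))
for nm,b,z in(("lamp",(200,265,255,330),.036),("spacer",(385,290,440,355),.016),("lens",(415,210,465,270),.016)):
    for lo in(90,120,150): print(nm,lo,rect("top",t,b,lo,z))
for lo in(55,65,75): print("plate",lo,rect("top",t,(270,190,390,330),lo,.014))
g=cv2.cvtColor(t,cv2.COLOR_BGR2GRAY); print(g[285,285:365].tolist(), g[300,200:250].tolist())
E
```

```text
lamp 90 (array([451.6977, 244.8147]), [131.3012237548828, 156.09678649902344], np.float32(1.7502084))
lamp 120 (array([452.1465, 248.3266]), [62.65089416503906, 94.89635467529297], np.float32(17.41478))
lamp 150 (array([451.8771, 249.1182]), [60.14533233642578, 93.45243835449219], np.float32(17.323559))
spacer 90 (array([ 398.6577, -199.3469]), [132.95652770996094, 156.2500762939453], np.float32(0.026488094))
spacer 120 (array([ 399.8818, -196.7177]), [61.61188507080078, 94.5508041381836], np.float32(162.03351))
spacer 150 (array([ 399.6818, -196.8343]), [60.38739013671875, 93.38334655761719], np.float32(162.3038))
lens 90 (array([ 600.0282, -267.9454]), [123.16941833496094, 150.78814697265625], np.float32(179.6286))
lens 120 (array([ 596.4748, -269.1892]), [62.18726348876953, 94.66343688964844], np.float32(176.57726))
lens 150 (array([ 596.3837, -269.1889]), [60.578125, 93.48271179199219], np.float32(176.597))
plate 55 (array([549.3553,   1.2288]), [297.3459777832031, 343.573974609375], np.float32(0.8352848))
plate 65 (array([549.3553,   1.2288]), [297.3459777832031, 343.573974609375], np.float32(0.8352848))
plate 75 (array([549.3553,   1.2288]), [297.3459777832031, 343.573974609375], np.float32(0.8352848))
[104, 103, 104, 102, 102, 104, 105, 104, 100, 163, 192, 187, 182, 183, 185, 184, 184, 184, 186, 186, 188, 185, 188, 180, 166, 162, 160, 160, 151, 225, 247, 255, 255, 255, 255, 255, 255, 255, 255, 255, 255, 255, 255, 255, 255, 255, 255, 255, 255, 255, 255, 255, 255, 255, 255, 180, 255, 255, 255, 255, 255, 250, 203, 181, 180, 180, 181, 185, 180, 182, 185, 158, 112, 103, 108, 109, 108, 108, 111, 108] [96, 97, 98, 98, 99, 100, 97, 99, 97, 98, 98, 99, 94, 143, 255, 255, 255, 243, 174, 162, 125, 106, 109, 109, 109, 109, 109, 108, 108, 110, 146, 170, 172, 255, 255, 255, 255, 255, 255, 112, 84, 93, 102, 100, 102, 100, 101, 101, 101, 99]
```

View pics/crop.png

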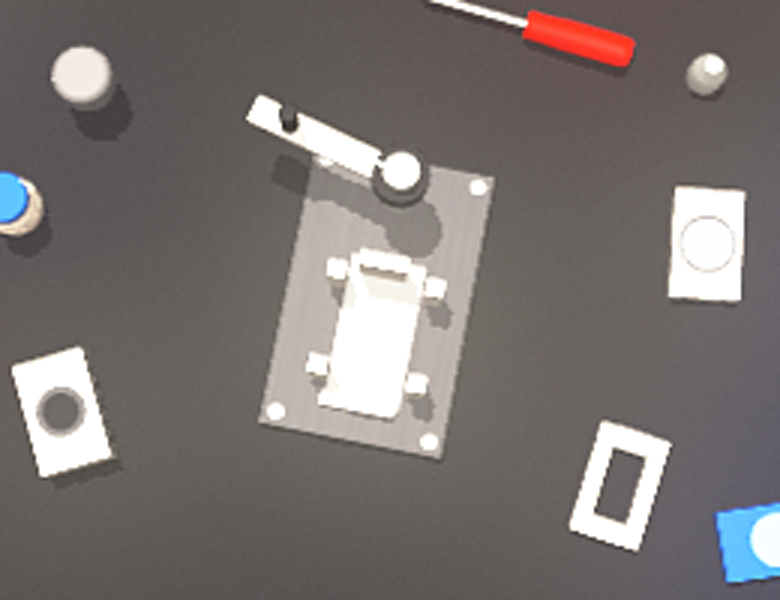

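The crop confirms it. The silver plate with the ring (crop 707,243) is the lens cell, the frame with the window (618,485) is the spacer, and the block with the port (62,410) is the lamp body. The plate corners are at crop (313,152), (494,180), (441,457) and (261,422). Next I'll fit the plate edges and check them against the post tops and the scene camera.

```bash
cat > fix.py <<'E'
from h import *
def fit(n,img,box,c0,yaw0,lo=145):
    x0,y0,x1,y1=box;s=6
    g=cv2.resize(cv2.cvtColor(img[y0:y1,x0:x1],cv2.COLOR_BGR2GRAY),None,fx=s,fy=s,interpolation=cv2.INTER_CUBIC)
    k=max(cv2.findContours((g>lo).astype(np.uint8),cv2.RETR_EXTERNAL,cv2.CHAIN_APPROX_NONE)[0],key=cv2.contourArea)
    w=p2w(n,(k[:,0]+.5)/s-.5+[x0,y0],.014)[:,:2]*1000
    c=np.array(c0,float);a=np.radians(yaw0)
    for it in range(4):
        R=np.array([[np.cos(a),-np.sin(a)],[np.sin(a),np.cos(a)]]);f=(w-c)@R
        t=8 if it==0 else 4
        x,y=f.T
        S={'near':(abs(x+89.5)<t)&(abs(y)<65),'far':(abs(x-145.5)<t)&(y<-25)&(y>-65),
           'L':(abs(y-75)<t)&(x>-80)&(x<50),'R':(abs(y+75)<t)&(x>-80)&(x<130)}
        o={}
        for q,m in S.items():
            if m.sum()>20: o[q]=(m.sum(),np.median(x[m]) if q in('near','far') else np.median(y[m]),np.polyfit(*( (y[m],x[m]) if q in('near','far') else (x[m],y[m])),1)[0])
        sl=[o[q][2] for q in('L','R') if q in o]
        ex=np.mean([o[q][1]-v for q,v in(('near',-89.5),('far',145.5)) if q in o]);ey=np.mean([o[q][1]-v for q,v in(('L',75),('R',-75)) if q in o])
        c=c+R@[ex,ey];a+=np.mean(sl)
    return c,np.degrees(a),o
E
python3 - <<'E'
from fix import *
t=cv2.imread("pics/top0.png");s=cv2.imread("pics/scene0.png")
c0=p2w("top",[[331.5-.3,266]],.014)[0,:2]*1000; 
f=(p2w("top",[[205+377/3,160+305/3]],.014)[0,:2]*1000)
print(c0,f)
a=np.radians(-10.8);c0=f-28*np.array([np.cos(a),np.sin(a)])
for lo in(135,145,155):
    r=fit("top",t,(270,180,390,330),c0,-10.8,lo);print(lo,r)
c,y=r[0],np.radians(r[1]);R=np.array([[np.cos(y),-np.sin(y)],[np.sin(y),np.cos(y)]])
P=[np.r_[c+R@q,z]/1000 for q,z in(((38,35),76),((-38,35),76),((38,-43),76),((-38,-43),76),((115,0),126),((51,0),76),((-89.5,75),14),((-89.5,-75),14),((145.5,-75),14))]
print("top px",w2p("top",P).tolist());print("crop",((w2p("top",P)-[205,160])*3+1).astype(int).tolist())
u=w2p("scene",P);v=s.copy()
for q in u: cv2.circle(v,tuple(np.round(q*16).astype(int).tolist()),16*1,(0,0,255),1,cv2.LINE_AA,4)
lens=np.array([.5964,-.2692,.016]);L=[lens,[.3997,-.1968,.016],[.4519,.249,.036]]
v2=cv2.resize(s[160:340,240:440],None,fx=4,fy=4,interpolation=cv2.INTER_CUBIC)
for q in np.r_[u,w2p("scene",L)]: cv2.drawMarker(v2,tuple(((q-[240,160]+.5)*4).astype(int).tolist()),(0,0,255),0,10,1)
cv2.imwrite("pics/scenecrop.png",v2[:600])
E
```

```text
[530.7965  -2.8252] [541.394   -1.3881]
135 (array([520.0835,   4.4072]), np.float64(-10.44504225814611), {'near': (np.int64(317), np.float64(-88.59836177146052), np.float64(0.0002540701018122524)), 'far': (np.int64(95), np.float64(144.60110507033352), np.float64(-0.005440790702941889)), 'L': (np.int64(313), np.float64(74.42710086204343), np.float64(-0.0003719376081098762)), 'R': (np.int64(505), np.float64(-74.42709904537715), np.float64(0.0003719376104306823))})
145 (array([520.0479,   4.4123]), np.float64(-10.445952292258575), {'near': (np.int64(317), np.float64(-88.28141046021062), np.float64(0.0002199657632914902)), 'far': (np.int64(95), np.float64(144.28029714432597), np.float64(-0.004512480843179835)), 'L': (np.int64(314), np.float64(74.00065159737542), np.float64(-0.0003579747760834436)), 'R': (np.int64(505), np.float64(-73.99885530669896), np.float64(0.0003579802217707221))})
155 (array([520.0147,   4.4164]), np.float64(-10.440989389547278), {'near': (np.int64(317), np.float64(-87.97831330463885), np.float64(0.0001787104598709185)), 'far': (np.int64(95), np.float64(143.97845872936463), np.float64(-0.005334208403943808)), 'L': (np.int64(314), np.float64(73.55977548668409), np.float64(-0.0004718416870605411)), 'R': (np.int64(506), np.float64(-73.5587307959037), np.float64(0.00047185050414520535))})
top px [[316.74160414232057, 249.1779700653617], [310.2901429569494, 281.02313852108864], [349.4712213334685, 255.63111664009426], [343.25778251266104, 287.5614528489516], [338.18308228625125, 216.37767703576233], [332.4945486543116, 246.66550654533114], [290.52751457850843, 300.55671778201923], [351.4560154587296, 312.69045712647585], [369.48627174410666, 218.56718518552384]]
crop [[336, 268], [316, 364], [434, 287], [415, 383], [400, 170], [383, 260], [257, 422], [440, 459], [494, 176]]
```

View pics/scenecrop.png

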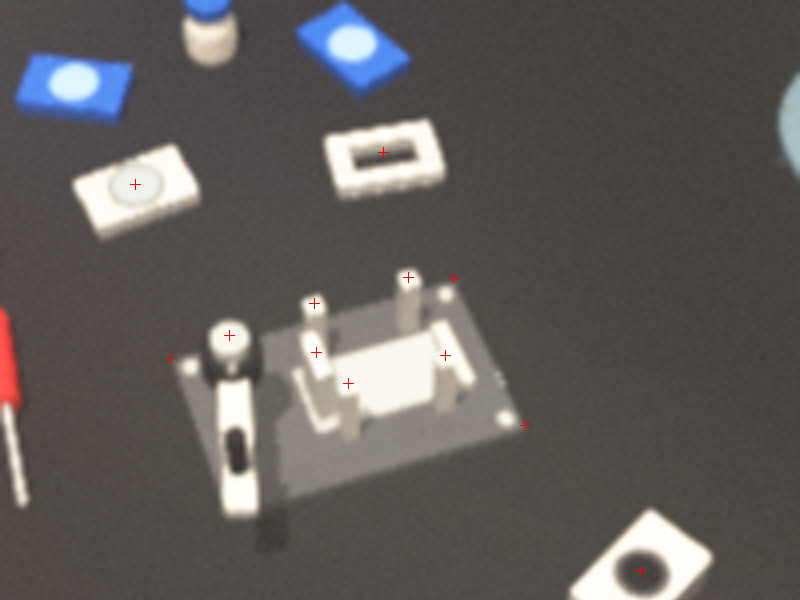

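```bash
cat > plan.py <<'E'
from h import *
from scipy.spatial.transform import Rotation as Ro
F0=np.array([.520,.0044,0]);FY=-10.44
def fx(x,y,z):  # fixture mm -> world m
    return F0+Ro.from_euler('z',FY,degrees=True).apply(np.array([x,y,z])/1000)
def w2f(p): return Ro.from_euler('z',-FY,degrees=True).apply(np.array(p)-F0)*1000
def down(yaw): return Ro.from_euler('z',yaw,degrees=True)*Ro.from_euler('x',180,degrees=True)
def plan(tg,chain=False):
    """tg: list of (xyz, yaw); print shift+rotvec in tool axes from current pose (or from previous target)"""
    s=arm.state();p=np.array(s["eef_pos"]);R=Ro.from_euler('xyz',s["eef_rot"],degrees=True)
    for q,y in tg:
        T=down(y);print("shift",np.round(R.inv().apply(np.array(q)-p),4),"rot",np.round((R.inv()*T).as_rotvec(),4))
        if chain:p,R=np.array(q),T
def st():
    s=arm.state();print("t",round(s["clock"],2),"fix",w2f(s["eef_pos"]),"w",s["eef_pos"],"rpy",s["eef_rot"],"F",s["ft_force"],"Ffix",Ro.from_euler('z',-FY,degrees=True).apply(s["ft_force"]),"gap",s["finger_gap"])
E
python3 - <<'E'
from plan import *
plan([((.452,.2488,.11),-162.6),((.452,.2488,.007),-162.6),((.452,.2488,.15),-162.6),(fx(-4,-4,130),169.56)],True)
E
```

```text
shift [-0.3143 -0.165   0.1207] rot [-0.0017 -0.0008 -0.7165]
shift [ 0.    -0.     0.103] rot [0. 0. 0.]
shift [ 0.     0.    -0.143] rot [0. 0. 0.]
shift [ 0.0136 -0.2552  0.02  ] rot [-0.     -0.      0.4859]
```

Request:
{"name": "drive_tool", "arguments": {
  "steps": "-0.314 -0.165 0.1 -0.0017 -0.0008 -0.7165 0; -0.314 -0.165 0.1 -0.0017 -0.0008 -0.7165 0; -0.314 -0.165 0.1 -0.0017 -0.0008 -0.7165 0; -0.314 -0.165 0.1 -0.0017 -0.0008 -0.7165 0; -0.314 -0.165 0.1 -0.0017 -0.0008 -0.7165 0; -0.314 -0.165 0.1 -0.0017 -0.0008 -0.7165 0; -0.314 -0.165 0.1 -0.0017 -0.0008 -0.7165 0; -0.314 -0.165 0.1207 -0.0017 -0.0008 -0.7165 0; -0.314 -0.165 0.1207 -0.0017 -0.0008 -0.7165 0; -0.314 -0.165 0.1207 -0.0017 -0.0008 -0.7165 0",
  "grip_force": 30
}}

```text
clock: 0.93
eef_pos: [0.4526, 0.2453, 0.1078]
eef_rot: [-179.9, -0.1, -162.8]
ft_force: [0.7, -0.3, 0.2]
finger_gap: 0.0852
```

Request:
{"name": "drive_tool", "arguments": {
  "steps": "-0.0005 0.0035 0.03 0 0 0 0; -0.0005 0.0035 0.05 0 0 0 0; -0.0005 0.0035 0.05 0 0 0 0; -0.0005 0.0035 0.05 0 0 0 0; -0.0005 0.0035 0.05 0 0 0 0"
}}

```text
clock: 1.35
eef_pos: [0.4522, 0.249, 0.0586]
eef_rot: [-179.9, -0.1, -162.8]
ft_force: [0.4, -0.1, 0.2]
finger_gap: 0.0852
```

Run:
```python
from plan import *
st(); plan([((.452,.2488,.007),-162.6)])
im=arm.snapshot("scene");u=w2p("scene",[[.452,.249,.036]])[0].astype(int);x,y=u-[50,70]
cv2.imwrite("pics/g1.png",cv2.resize(im[y:y+110,x:x+120],None,fx=5,fy=5,interpolation=cv2.INTER_CUBIC))
```

```text
t 1.35 fix [-111.0017  228.2528   58.587 ] w [0.4522 0.249  0.0586] rpy [-179.9095   -0.0944 -162.7678] F [ 0.3941 -0.0615  0.2185] Ffix [0.3987 0.0109 0.2185] gap 0.0851732712122486
shift [ 0.0002 -0.      0.0516] rot [-0.0016 -0.0017 -0.0029]
```

View pics/g1.png

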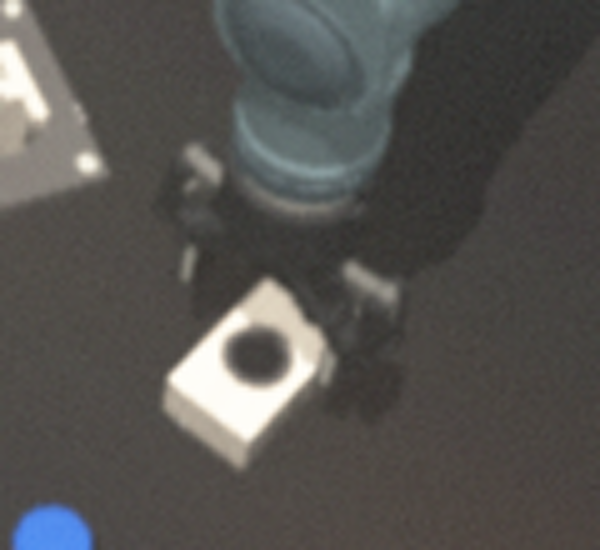

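The crop shows the fingers at (187,265) and (325,365), straddling the block, so I'll lower and grip.

Request:
{"name": "drive_tool", "arguments": {
  "steps": "0 0 0.03 0 0 0 0; 0 0 0.046 0 0 0 0; 0 0 0.0516 -0.0016 -0.0017 -0.003 0; 0 0 0.0516 -0.0016 -0.0017 -0.003 0; 0 0 0.0516 -0.0016 -0.0017 -0.003 0.45; 0 0 0.0516 -0.0016 -0.0017 -0.003 0.5; 0 0 0.0516 -0.0016 -0.0017 -0.003 0.5; 0 0 0.0516 -0.0016 -0.0017 -0.003 0.5; 0 0 0.0516 -0.0016 -0.0017 -0.003 0.5; 0 0 0.0516 -0.0016 -0.0017 -0.003 0.5",
  "grip_force": 40
}}

```text
clock: 2.23
eef_pos: [0.4541, 0.2504, 0.0094]
eef_rot: [179.9, 0.3, -162.6]
ft_force: [-1.2, 0.8, 5.4]
finger_gap: 0.0552
```

Request:
{"name": "drive_tool", "arguments": {
  "steps": "0 0 0 0 0 0 0.6; 0 0 -0.01 0 0 0 0.6; 0 0 -0.03 0 0 0 0.6; 0 0 -0.07 0 0 0 0.6; 0 0 -0.1 0 0 0 0.6; 0 0 -0.13 0 0 0 0.6; 0 0 -0.13 0 0 0 0.6; 0 0 -0.13 0 0 0 0.6"
}}

```text
clock: 2.9
eef_pos: [0.4551, 0.2505, 0.1414]
eef_rot: [179.9, 0.5, -162.6]
ft_force: [0.6, -0.1, -5.4]
finger_gap: 0.0554
```

Run:
```python
from plan import *
st(); plan([(fx(-4,-4,130),169.56),(fx(-4,-4,50),169.56)],True)
```

```text
t 2.9 fix [-108.461   230.2535  141.3835] w [0.4551 0.2505 0.1414] rpy [ 179.8923    0.5337 -162.5704] F [ 0.5787 -0.1092 -5.406 ] Ffix [ 0.5889 -0.0026 -5.406 ] gap 0.05536581316509691
shift [ 0.0173 -0.2559  0.0107] rot [0.0041 0.0087 0.4864]
shift [-0.   -0.    0.08] rot [0. 0. 0.]
```

Request:
{"name": "drive_tool", "arguments": {
  "steps": "0.002 -0.035 0 0.0041 0.0087 0.1 0.6; 0.0155 -0.2568 0 0.0041 0.0087 0.4864 0.6; 0.0155 -0.2568 0 0.0041 0.0087 0.4864 0.6; 0.0155 -0.2568 0 0.0041 0.0087 0.4864 0.6; 0.0155 -0.2568 0 0.0041 0.0087 0.4864 0.6; 0.0155 -0.2568 0 0.0041 0.0087 0.4864 0.6; 0.0155 -0.2568 0 0.0041 0.0087 0.4864 0.6; 0.0155 -0.2568 0 0.0041 0.0087 0.4864 0.6; 0.0155 -0.2568 0 0.0041 0.0087 0.4864 0.6; 0.0155 -0.2568 0 0.0041 0.0087 0.4864 0.6"
}}

```text
clock: 3.73
eef_pos: [0.5154, 0.0017, 0.1391]
eef_rot: [180.0, -0.2, 169.6]
ft_force: [-0.7, 0.4, -5.7]
finger_gap: 0.0553
```

Run:
```python
from plan import *
st(); plan([(fx(-2,-4,100),169.56),(fx(-2,-4,34),169.56)])
im=arm.snapshot("top");cv2.imwrite("pics/t2.png",cv2.resize(im[190:330,270:400],None,fx=4,fy=4,interpolation=cv2.INTER_CUBIC))
im=arm.snapshot("scene");cv2.imwrite("pics/s2.png",im)
```

```text
t 3.73 fix [ -4.0716  -3.5362 139.0558] w [0.5154 0.0017 0.1391] rpy [179.9776  -0.2407 169.5819] F [-0.6625  0.3986 -5.6645] Ffix [-0.7237  0.272  -5.6645] gap 0.05527095874105313
shift [-0.0022 -0.0005  0.039 ] rot [ 0.0004 -0.0042  0.0004]
shift [-0.0025 -0.0005  0.105 ] rot [ 0.0004 -0.0042  0.0004]
```

Request:
{"name": "drive_tool", "arguments": {
  "steps": "-0.0022 -0.0005 0.02 0.0004 -0.0042 0 0.6; -0.0022 -0.0005 0.045 0.0004 -0.0042 0 0.6; -0.0022 -0.0005 0.065 0.0004 -0.0042 0 0.6; -0.0022 -0.0005 0.085 0.0004 -0.0042 0 0.6; -0.0022 -0.0005 0.1 0.0004 -0.0042 0 0.6; -0.0022 -0.0005 0.105 0.0004 -0.0042 0 0.6; -0.0022 -0.0005 0.105 0.0004 -0.0042 0 0.6; -0.0022 -0.0005 0.105 0.0004 -0.0042 0 0.6"
}}

```text
clock: 4.5
eef_pos: [0.5178, 0.002, 0.0352]
eef_rot: [-180.0, 0.1, 169.7]
ft_force: [0.2, 0.5, -5.6]
finger_gap: 0.0549
```

Run:
```python
from plan import *
st(); plan([(fx(-2,-4,25),169.56)])
im=arm.snapshot("scene");a=cv2.resize(im[190:310,270:400],None,fx=5,fy=5,interpolation=cv2.INTER_CUBIC)
cv2.imwrite("pics/s3.png",a)
```

```text
t 4.5 fix [-1.7305 -2.725  35.1604] w [0.5178 0.002  0.0352] rpy [-179.9894    0.0962  169.7349] F [ 0.1643  0.4905 -5.5656] Ffix [ 0.0727  0.5121 -5.5656] gap 0.05487497136053692
shift [ 0.0003 -0.0013  0.0102] rot [-0.0002  0.0017  0.0031]
```

View pics/s3.png

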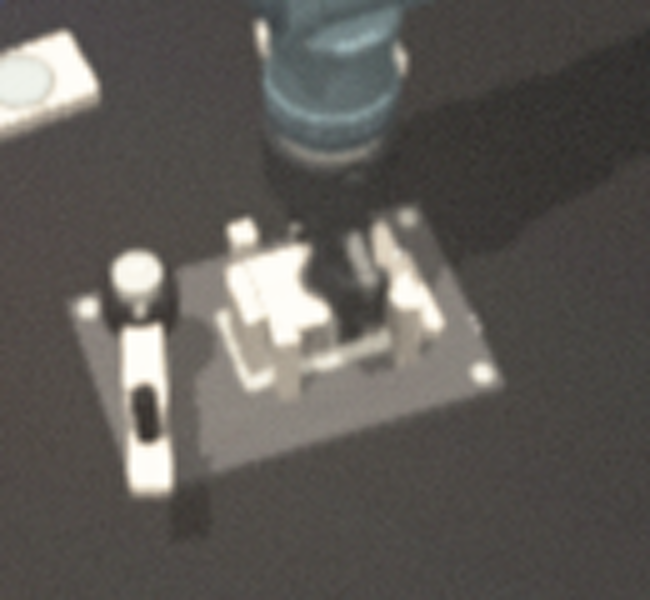

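The lamp body hangs over the pocket between the four posts with no side force. I'll lower it slowly.

Request:
{"name": "drive_tool", "arguments": {
  "steps": "0 -0.001 0.004 0 0.0017 0.003 0.6; 0 -0.001 0.007 0 0.0017 0.003 0.6; 0 -0.001 0.009 0 0.0017 0.003 0.6; 0 -0.001 0.010 0 0.0017 0.003 0.6; 0 -0.001 0.0105 0 0.0017 0.003 0.6; 0 -0.001 0.011 0 0.0017 0.003 0.6; 0 -0.001 0.011 0 0.0017 0.003 0.6; 0 -0.001 0.011 0 0.0017 0.003 0.6"
}}

```text
clock: 5.22
eef_pos: [0.5185, 0.0007, 0.0248]
eef_rot: [-180.0, 0.1, 169.5]
ft_force: [-0.6, 0.3, -5.5]
finger_gap: 0.0554
```

Request:
{"name": "drive_tool", "arguments": {
  "steps": "0 0 0.0005 0 0 0 0.6; 0 0 0.001 0 0 0 0.6; 0 0 0.0015 0 0 0 0.6; 0 0 0.0015 0 0 0 0.6"
}}

```text
clock: 5.55
eef_pos: [0.5186, 0.0007, 0.0235]
eef_rot: [-180.0, 0.1, 169.5]
ft_force: [-0.6, 0.1, -3.3]
finger_gap: 0.0555
```

Request:
{"name": "drive_tool", "arguments": {
  "steps": "0 0 0.0004 0 0 0 0.6; 0 0 0.0004 0 0 0 0.6; 0 0 0.0004 0 0 0 0.2; 0 0 0.0004 0 0 0 0.2; 0 0 0.0004 0 0 0 0.2; 0 0 0.0004 0 0 0 0.2"
}}

```text
clock: 6.05
eef_pos: [0.5192, 0.0006, 0.0234]
eef_rot: [180.0, 0.2, 169.5]
ft_force: [-0.2, 0.1, -0.1]
finger_gap: 0.0684
```

Run:
```python
from plan import *
st()
```

```text
t 6.05 fix [-0.1021 -3.8331 23.4339] w [0.5192 0.0006 0.0234] rpy [179.9996   0.1736 169.5422] F [-0.2221  0.0919 -0.1299] Ffix [-0.2351  0.0502 -0.1299] gap 0.06840568697117652
```

Request:
{"name": "drive_tool", "arguments": {
  "steps": "0 0.003 0 0 0 0 0.2; 0 0.005 0 0 0 0 0.2; 0 0.006 0 0 0 0 0.2; 0 0.007 0 0 0 0 0.2; 0 0.0075 0 0 0 0 0.2; 0 0.008 0 0 0 0 0.2; 0 0.0085 0 0 0 0 0.2; 0 0.0085 0 0 0 0 0.2"
}}

```text
clock: 6.72
eef_pos: [0.5209, 0.0086, 0.0235]
eef_rot: [-180.0, 0.2, 169.5]
ft_force: [0.1, -4.1, 0.8]
finger_gap: 0.0687
```

Request:
{"name": "drive_tool", "arguments": {
  "steps": "0 0.0005 0 0 0 0 0.2; 0 0.001 0 0 0 0 0.2; 0 0.001 0 0 0 0 0.2"
}}

```text
clock: 6.97
eef_pos: [0.5209, 0.0096, 0.0235]
eef_rot: [-179.9, 0.2, 169.5]
ft_force: [-0.1, -3.5, -0.3]
finger_gap: 0.0683
```

Run:
```python
from plan import *
st()
```

```text
t 6.97 fix [-0.0315  5.2937 23.5219] w [0.5209 0.0096 0.0235] rpy [-179.9469    0.181   169.5265] F [-0.0986 -3.506  -0.3382] Ffix [ 0.5384 -3.4659 -0.3382] gap 0.06826913341974704
```

Request:
{"name": "drive_tool", "arguments": {
  "steps": "0 0.0005 0 0 0 0 0.2; 0 0.0008 0 0 0 0 0.2; 0 0.0008 0 0 0 0 0.2"
}}

```text
clock: 7.22
eef_pos: [0.5211, 0.0104, 0.0235]
eef_rot: [-179.9, 0.2, 169.5]
ft_force: [-1.1, -3.8, 1.4]
finger_gap: 0.0686
```

Request:
{"name": "drive_tool", "arguments": {
  "steps": "0 0.0005 0 0 0 0 0.2; 0 0.0008 0 0 0 0 0.2; 0 0.0008 0 0 0 0 0.2"
}}

```text
clock: 7.47
eef_pos: [0.5212, 0.0113, 0.0235]
eef_rot: [-180.0, 0.2, 169.5]
ft_force: [-0.6, -2.9, 1.3]
finger_gap: 0.0683
```

Request:
{"name": "drive_tool", "arguments": {
  "steps": "0 0.0005 0 0 0 0 0.2; 0 0.0008 0 0 0 0 0.2; 0 0.0008 0 0 0 0 0.2"
}}

```text
clock: 7.72
eef_pos: [0.5212, 0.0115, 0.0235]
eef_rot: [-179.9, 0.2, 169.5]
ft_force: [0.5, -6.1, 0.5]
finger_gap: 0.0683
```

Request:
{"name": "drive_tool", "arguments": {
  "steps": "0 0.0005 0 0 0 0 0.2; 0 0.0008 0 0 0 0 0.2; 0 0.0008 0 0 0 0 0.2"
}}

```text
clock: 7.97
eef_pos: [0.5212, 0.0114, 0.0234]
eef_rot: [-179.7, 0.2, 169.5]
ft_force: [-1.2, -6.2, 0.6]
finger_gap: 0.0683
```

Request:
{"name": "drive_tool", "arguments": {
  "steps": "0 0.0008 0 0 0 0 0.2; 0 0.0015 0 0 0 0 0.2; 0 0.0015 0 0 0 0 0.2; 0 0.0015 0 0 0 0 0.2"
}}

```text
clock: 8.3
eef_pos: [0.5213, 0.0114, 0.0233]
eef_rot: [-179.5, 0.2, 169.4]
ft_force: [-1.9, -7.7, 0.1]
finger_gap: 0.0681
```

Run:
```python
from plan import *
st()
```

```text
t 8.3 fix [-0.0035  7.1139 23.2885] w [0.5213 0.0114 0.0233] rpy [-179.5389    0.1765  169.4482] F [-1.9211 -7.73    0.1039] Ffix [-0.4886 -7.9501  0.1039] gap 0.06806092067064073
```

Request:
{"name": "drive_tool", "arguments": {
  "steps": "0 -0.005 0 0 0 0 0.2; 0 -0.0061 0 -0.008 0 0 0.2; 0 -0.0061 -0.02 -0.008 0 0 0.2; 0 -0.0061 -0.04 -0.008 0 0 0.2; 0 -0.0061 -0.045 -0.008 0 0 0.5; 0.03 -0.0061 -0.045 -0.008 0 0 1; 0.06 -0.0061 -0.045 -0.008 0 0 1; 0.075 -0.0061 -0.045 -0.008 0 0 1; 0.075 -0.0061 -0.045 -0.008 0 0 1; 0.075 -0.0061 -0.045 -0.008 0 0 1"
}}

```text
clock: 9.13
eef_pos: [0.4457, 0.0201, 0.0678]
eef_rot: [179.9, 0.2, 169.5]
ft_force: [0.3, 0.4, -0.2]
finger_gap: 0.0001
```

```bash
sed -i 's/F0=np.array(\[.520,.0044,0\])/F0=np.array([.5202,.0054,0])/' plan.py
python3 - <<'E'
from plan import *
st(); plan([(fx(-72,0,36),169.56),(fx(-60,0,36),169.56)])
im=arm.snapshot("top");cv2.imwrite("pics/t4.png",cv2.resize(im[210:320,280:380],None,fx=5,fy=5,interpolation=cv2.INTER_CUBIC))
E
```

```text
t 9.13 fix [-75.9425   0.9485  67.779 ] w [0.4457 0.0201 0.0678] rpy [179.9415   0.1553 169.48  ] F [ 0.2867  0.3607 -0.1539] Ffix [ 0.2166  0.4066 -0.1539] gap 0.00011296562070488709
shift [-0.0039 -0.001   0.0318] rot [ 0.001   0.0027 -0.0014]
shift [-0.0159 -0.001   0.0318] rot [ 0.001   0.0027 -0.0014]
```

View pics/t4.png

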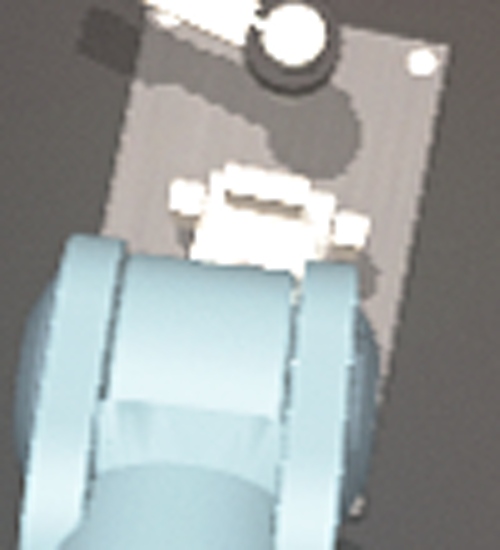

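The top view shows the lamp body against the left-hand side stops (192,197), with a dark gap left to the end stop (265,195). The fingers are shut behind it, so I'll lower and push towards +x.

Request:
{"name": "drive_tool", "arguments": {
  "steps": "-0.001 -0.001 0.02 0.001 0.0027 0 1; -0.003 -0.001 0.032 0.001 0.0027 0 1; -0.006 -0.001 0.032 0.001 0.0027 0 1; -0.010 -0.001 0.032 0.001 0.0027 0 1; -0.012 -0.001 0.032 0.001 0.0027 0 1; -0.014 -0.001 0.032 0.001 0.0027 0 1; -0.015 -0.001 0.032 0.001 0.0027 0 1; -0.016 -0.001 0.032 0.001 0.0027 0 1; -0.017 -0.001 0.032 0.001 0.0027 0 1; -0.018 -0.001 0.032 0.001 0.0027 0 1"
}}

```text
clock: 10.02
eef_pos: [0.4625, 0.016, 0.0359]
eef_rot: [180.0, -0.1, 169.5]
ft_force: [-6.9, 1.8, 6.0]
finger_gap: 0.0
```

Request:
{"name": "drive_tool", "arguments": {
  "steps": "-0.0005 0 0 0 0 0 1; -0.001 0 0 0 0 0 1; -0.001 0 0 0 0 0 1; -0.001 0 0 0 0 0 1"
}}

```text
clock: 10.35
eef_pos: [0.4626, 0.016, 0.0358]
eef_rot: [180.0, -0.2, 169.5]
ft_force: [-5.5, 1.0, 4.9]
finger_gap: -0.0001
```

Request:
{"name": "drive_tool", "arguments": {
  "steps": "-0.001 0 0 0 0 0 1; -0.0015 0 0 0 0 0 1; -0.002 0 0 0 0 0 1; -0.002 0 0 0 0 0 1"
}}

```text
clock: 10.68
eef_pos: [0.4629, 0.0159, 0.0356]
eef_rot: [180.0, -0.4, 169.5]
ft_force: [-6.5, 1.2, 4.9]
finger_gap: -0.0002
```

Run:
```python
from plan import *
st()
im=arm.snapshot("top");cv2.imwrite("pics/t5.png",im)
g=cv2.cvtColor(im,cv2.COLOR_BGR2GRAY)
# profile along fixture x from lamp top past the end stop, at y=0 (z=50)
for y in (-10,0,10):
    P=[fx(x,y,76) for x in range(36,64,2)];u=w2p("top",P);print(y,[int(v) for v in cv2.remap(g,u[:,0].astype(np.float32)[None],u[:,1].astype(np.float32)[None],1)[0]])
```

```text
t 10.68 fix [-58.2104  -0.068   35.5692] w [0.4629 0.0159 0.0356] rpy [179.9995  -0.3772 169.4902] F [-6.5365  1.2149  4.9181] Ffix [-6.6485  0.0104  4.9181] gap -0.00015825704587552758
-10 [174, 162, 155, 159, 174, 222, 255, 255, 255, 255, 255, 224, 180, 149]
0 [170, 156, 162, 161, 200, 248, 255, 255, 255, 255, 248, 220, 179, 183]
10 [165, 162, 162, 159, 190, 255, 255, 255, 255, 255, 246, 218, 176, 179]
```

Request:
{"name": "drive_tool", "arguments": {
  "steps": "-0.001 0 -0.001 0 0 0 1; -0.002 0 -0.001 0 0.004 0 1; -0.0025 0 -0.001 0 0.007 0 1; -0.003 0 -0.001 0 0.007 0 1; -0.003 0 -0.001 0 0.007 0 1; -0.003 0 -0.001 0 0.007 0 1"
}}

```text
clock: 11.23
eef_pos: [0.4658, 0.0153, 0.0364]
eef_rot: [-180.0, -0.8, 169.5]
ft_force: [-3.1, 0.8, -1.8]
finger_gap: 0.0002
```

Run:
```python
from plan import *
st()
```

```text
t 11.23 fix [-55.2744  -0.1069  36.3539] w [0.4658 0.0153 0.0364] rpy [-179.9958   -0.7946  169.491 ] F [-3.135   0.8031 -1.7912] Ffix [-3.2286  0.2217 -1.7912] gap 0.00021981822081996316
```

Request:
{"name": "drive_tool", "arguments": {
  "steps": "-0.0005 0 0 0 -0.007 0 1; -0.001 0 0 0 -0.014 0 1; -0.001 0 0 0 -0.014 0 1; -0.001 0 0 0 -0.014 0 1"
}}

```text
clock: 11.57
eef_pos: [0.4659, 0.0153, 0.0362]
eef_rot: [-180.0, -0.1, 169.5]
ft_force: [-5.4, -0.3, 0.6]
finger_gap: -0.0001
```

Request:
{"name": "drive_tool", "arguments": {
  "steps": "-0.0005 0 0 0 0 0 1; -0.001 0 0 0 0 0 1; -0.001 0 0 0 0 0 1; -0.001 0 0 0 0 0 1"
}}

```text
clock: 11.9
eef_pos: [0.466, 0.0153, 0.0362]
eef_rot: [-180.0, -0.2, 169.5]
ft_force: [-6.7, 1.5, 4.1]
finger_gap: -0.0001
```

Request:
{"name": "drive_tool", "arguments": {
  "steps": "-0.001 0 -0.0005 0 -0.003 0 1; -0.0015 0 -0.0005 0 -0.003 0 1; -0.002 0 -0.0005 0 -0.003 0 1; -0.002 0 -0.0005 0 -0.003 0 1"
}}

```text
clock: 12.23
eef_pos: [0.4659, 0.0153, 0.0362]
eef_rot: [-180.0, -0.2, 169.5]
ft_force: [-6.8, 1.4, 2.2]
finger_gap: -0.0002
```

Request:
{"name": "drive_tool", "arguments": {
  "steps": "-0.001 0 -0.0005 0 -0.003 0 1; -0.002 0 -0.0005 0 -0.003 0 1; -0.0025 0 -0.0005 0 -0.003 0 1; -0.0025 0 -0.0005 0 -0.003 0 1"
}}

```text
clock: 12.57
eef_pos: [0.466, 0.0152, 0.0362]
eef_rot: [-180.0, -0.3, 169.5]
ft_force: [-9.0, 1.6, 4.5]
finger_gap: 0.0001
```

Request:
{"name": "drive_tool", "arguments": {
  "steps": "-0.0015 0 -0.0005 0 -0.005 0 1; -0.0025 0 -0.0005 0 -0.005 0 1; -0.0035 0 -0.0005 0 -0.005 0 1; -0.0035 0 -0.0005 0 -0.005 0 1; -0.0035 0 -0.0005 0 -0.005 0 1; -0.0035 0 -0.0005 0 -0.005 0 1"
}}

```text
clock: 13.07
eef_pos: [0.466, 0.0152, 0.0362]
eef_rot: [-180.0, -0.3, 169.5]
ft_force: [-11.6, 1.9, 6.1]
finger_gap: 0.0001
```

Run:
```python
from plan import *
st()
```

```text
t 13.07 fix [-55.1324  -0.1538  36.215 ] w [0.466  0.0152 0.0362] rpy [-179.9932   -0.3448  169.5317] F [-11.5654   1.9479   6.1145] Ffix [-11.7269  -0.1801   6.1145] gap 0.00013947193703860153
```

The lamp body is home: 11.7 N on the stop with no movement. Retreating, then going to the spacer.

Request:
{"name": "drive_tool", "arguments": {
  "steps": "0.006 0 0 0 0 0 1; 0.015 0 -0.01 0 0 0 1; 0.02 0 -0.04 0 0 0 0.5; 0.02 0 -0.07 0 0 0 0; 0.02 0 -0.08 0 0 0 0; 0.02 0 -0.08 0 0 0 0"
}}

```text
clock: 13.57
eef_pos: [0.452, 0.0181, 0.1204]
eef_rot: [180.0, 0.3, 169.5]
ft_force: [0.8, 0.2, 0.2]
finger_gap: 0.0483
```

Run:
```python
from plan import *
st(); plan([((.3997,-.1968,.06),162.2),((.3997,-.1968,.002),162.2)],True)
im=arm.snapshot("top")
print(rect("top",im,(385,290,440,355),135,.016))
```

```text
t 13.57 fix [-69.3479   0.1832 120.387 ] w [0.452  0.0181 0.1204] rpy [179.967    0.3228 169.5276] F [0.8368 0.2476 0.2055] Ffix [0.7781 0.3951 0.2055] gap 0.048250624484162986
shift [ 0.0127 -0.2209  0.0602] rot [0.0009 0.0056 0.1279]
shift [-0.    -0.     0.058] rot [0. 0. 0.]
(array([ 399.6832, -196.839 ]), [60.906620025634766, 93.88829803466797], np.float32(162.30334))
```

Request:
{"name": "drive_tool", "arguments": {
  "steps": "0.0127 -0.2209 0.02 0.0009 0.0056 0.1279 0; 0.0127 -0.2209 0.02 0.0009 0.0056 0.1279 0; 0.0127 -0.2209 0.02 0.0009 0.0056 0.1279 0; 0.0127 -0.2209 0.02 0.0009 0.0056 0.1279 0; 0.0127 -0.2209 0.04 0.0009 0.0056 0.1279 0; 0.0127 -0.2209 0.06 0.0009 0.0056 0.1279 0; 0.0127 -0.2209 0.06 0.0009 0.0056 0.1279 0; 0.0127 -0.2209 0.06 0.0009 0.0056 0.1279 0; 0.0127 -0.2209 0.06 0.0009 0.0056 0.1279 0"
}}

```text
clock: 14.37
eef_pos: [0.3977, -0.196, 0.058]
eef_rot: [180.0, -0.3, 162.2]
ft_force: [-0.7, -0.6, 0.6]
finger_gap: 0.0851
```

Run:
```python
from plan import *
st(); plan([((.3997,-.1968,.002),162.25)],True)
```

```text
t 14.37 fix [ -83.9458 -220.2208   58.001 ] w [ 0.3977 -0.196   0.058 ] rpy [179.992   -0.2594 162.2031] F [-0.6632 -0.5963  0.6322] Ffix [-0.5442 -0.7067  0.6322] gap 0.08512729778329069
shift [-0.0024 -0.0002  0.056 ] rot [ 0.0001 -0.0045 -0.0008]
```

Request:
{"name": "drive_tool", "arguments": {
  "steps": "-0.0024 0 0.025 0 -0.0045 0 0; -0.0024 0 0.045 0 -0.0045 0 0; -0.0024 0 0.053 0 -0.0045 0 0; -0.0024 0 0.056 0 -0.0045 0 0; -0.0024 0 0.056 0 -0.0045 0 0.45; -0.0024 0 0.056 0 -0.0045 0 0.5; -0.0024 0 0.056 0 -0.0045 0 0.6; -0.0024 0 0.056 0 -0.0045 0 0.6; -0.0024 0 0.056 0 -0.0045 0 0.6; -0.0024 0 0.056 0 -0.0045 0 0.6"
}}

```text
clock: 15.2
eef_pos: [0.4009, -0.1969, 0.0034]
eef_rot: [180.0, 0.1, 162.2]
ft_force: [-0.9, 2.1, 6.1]
finger_gap: 0.0549
```

Run:
```python
from plan import *
st()
```

```text
t 15.2 fix [ -80.6193 -220.5583    3.3812] w [ 0.4009 -0.1969  0.0034] rpy [179.9831   0.1439 162.2267] F [-0.9091  2.1434  6.0926] Ffix [-1.2824  1.9432  6.0926] gap 0.05492653133574648
```

Request:
{"name": "drive_tool", "arguments": {
  "steps": "0 0 -0.01 0 0 0 0.6; 0 0 -0.04 0 0 0 0.6; 0 0 -0.08 0 0 0 0.6; 0 0 -0.12 0 0 0 0.6; 0 0 -0.135 0 0 0 0.6; 0 0 -0.135 0 0 0 0.6; 0 0 -0.135 0 0 0 0.6"
}}

```text
clock: 15.78
eef_pos: [0.4015, -0.1975, 0.1396]
eef_rot: [-180.0, 0.3, 162.2]
ft_force: [-0.1, -0.2, -1.9]
finger_gap: 0.0542
```

Run:
```python
from plan import *
st(); plan([(fx(-3,-4,135),169.56)])
```

```text
t 15.78 fix [ -79.9312 -221.0651  139.5554] w [ 0.4015 -0.1975  0.1396] rpy [-179.9552    0.3306  162.2232] F [-0.1465 -0.2026 -1.9247] Ffix [-0.1074 -0.2258 -1.9247] gap 0.05415678265741504
shift [-0.0486  0.2251  0.0047] rot [-0.0012  0.0057 -0.1281]
```

Request:
{"name": "drive_tool", "arguments": {
  "steps": "-0.01 0.035 0.004 -0.0012 0.0057 -0.05 0.6; -0.0486 0.2251 0.004 -0.0012 0.0057 -0.1281 0.6; -0.0486 0.2251 0.004 -0.0012 0.0057 -0.1281 0.6; -0.0486 0.2251 0.004 -0.0012 0.0057 -0.1281 0.6; -0.0486 0.2251 0.004 -0.0012 0.0057 -0.1281 0.6; -0.0486 0.2251 0.004 -0.0012 0.0057 -0.1281 0.6; -0.0486 0.2251 0.004 -0.0012 0.0057 -0.1281 0.6; -0.0486 0.2251 0.004 -0.0012 0.0057 -0.1281 0.6; -0.0486 0.2251 0.004 -0.0012 0.0057 -0.1281 0.6; -0.0486 0.2251 0.004 -0.0012 0.0057 -0.1281 0.6"
}}

```text
clock: 16.62
eef_pos: [0.5151, 0.0011, 0.1346]
eef_rot: [-180.0, -0.1, 169.5]
ft_force: [-0.4, 0.1, -0.8]
finger_gap: 0.0545
```

Run:
```python
from plan import *
st(); plan([(fx(-3,-4,70),169.56)])
```

```text
t 16.62 fix [ -4.2234  -5.1394 134.5602] w [0.5151 0.0011 0.1346] rpy [-179.9709   -0.1448  169.4777] F [-0.3805  0.0978 -0.8176] Ffix [-0.3919  0.0272 -0.8176] gap 0.05453817578669799
shift [-0.0014  0.0012  0.0646] rot [-0.0005 -0.0025 -0.0014]
```

Request:
{"name": "drive_tool", "arguments": {
  "steps": "-0.0014 0.0012 0.02 -0.0005 -0.0025 -0.0014 0.6; -0.0014 0.0012 0.04 -0.0005 -0.0025 -0.0014 0.6; -0.0014 0.0012 0.06 -0.0005 -0.0025 -0.0014 0.6; -0.0014 0.0012 0.072 -0.0005 -0.0025 -0.0014 0.6; -0.0014 0.0012 0.076 -0.0005 -0.0025 -0.0014 0.6; -0.0014 0.0012 0.078 -0.0005 -0.0025 -0.0014 0.6; -0.0014 0.0012 0.079 -0.0005 -0.0025 -0.0014 0.6; -0.0014 0.0012 0.0795 -0.0005 -0.0025 -0.0014 0.6; -0.0014 0.0012 0.0795 -0.0005 -0.0025 -0.0014 0.6"
}}

```text
clock: 17.37
eef_pos: [0.5173, 0.0017, 0.0559]
eef_rot: [180.0, 0.1, 169.5]
ft_force: [0.4, -0.1, -0.5]
finger_gap: 0.0548
```

Run:
```python
from plan import *
st()
im=arm.snapshot("scene");a=cv2.resize(im[190:310,270:400],None,fx=5,fy=5,interpolation=cv2.INTER_CUBIC)
cv2.imwrite("pics/s6.png",a)
```

```text
t 17.37 fix [-2.1901 -4.143  55.9271] w [0.5173 0.0017 0.0559] rpy [179.9944   0.0979 169.5379] F [ 0.3667 -0.0615 -0.4554] Ffix [ 0.3717  0.006  -0.4554] gap 0.05481385888452544
```

View pics/s6.png

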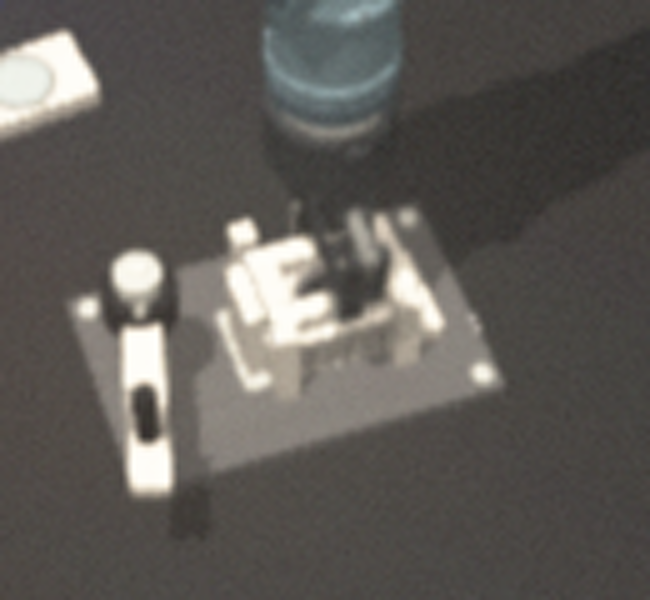

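The spacer is held flat just above the lamp body, inside the posts. I'll set it down now.

Request:
{"name": "drive_tool", "arguments": {
  "steps": "0 0 0.0007 0 0 0 0.6; 0 0 0.0014 0 0 0 0.6; 0 0 0.002 0 0 0 0.6; 0 0 0.0023 0 0 0 0.6; 0 0 0.0023 0 0 0 0.6"
}}

```text
clock: 17.83
eef_pos: [0.5172, 0.0019, 0.0535]
eef_rot: [180.0, 0.1, 169.6]
ft_force: [-0.3, -0.4, -1.2]
finger_gap: 0.0549
```

Request:
{"name": "drive_tool", "arguments": {
  "steps": "0 0 0.0003 0 0 0 0.6; 0 0 0.0005 0 0 0 0.6; 0 0 0.0005 0 0 0 0.6"
}}

```text
clock: 18.08
eef_pos: [0.5172, 0.0019, 0.0534]
eef_rot: [180.0, 0.1, 169.6]
ft_force: [-1.6, 0.1, 3.0]
finger_gap: 0.0547
```

Request:
{"name": "drive_tool", "arguments": {
  "steps": "0 0 0 0 0 0 0.2; 0 0 0 0 0 0 0.2; 0 0 0 0 0 0 0.2; 0 0 0 0 0 0 0.2; 0 0 0.001 0 0 0 0.2; 0 0.003 0.002 0 0 0 0.2; 0 0.005 0.002 0 0 0 0.2; 0 0.006 0.002 0 0 0 0.2; 0 0.007 0.002 0 0 0 0.2; 0 0.0075 0.002 0 0 0 0.2"
}}

```text
clock: 18.92
eef_pos: [0.5185, 0.0094, 0.0513]
eef_rot: [-180.0, 0.1, 169.6]
ft_force: [-0.6, 0.1, -0.1]
finger_gap: 0.0684
```

Request:
{"name": "drive_tool", "arguments": {
  "steps": "0 0.0005 0 0 0 0 0.2; 0 0.001 0 0 0 0 0.2; 0 0.0015 0 0 0 0 0.2; 0 0.0015 0 0 0 0 0.2"
}}

```text
clock: 19.25
eef_pos: [0.5188, 0.0109, 0.0514]
eef_rot: [-180.0, 0.1, 169.6]
ft_force: [0.5, 0.1, -0.0]
finger_gap: 0.0687
```

Run:
```python
from plan import *
st()
```

```text
t 19.25 fix [-2.3897  5.1678 51.3516] w [0.5188 0.0109 0.0514] rpy [-179.993     0.0866  169.5697] F [ 0.5269  0.1139 -0.0161] Ffix [ 0.4975  0.2075 -0.0161] gap 0.06871975212172311
```

Request:
{"name": "drive_tool", "arguments": {
  "steps": "0 0.0005 0 0 0 0 0.2; 0 0.001 0 0 0 0 0.2; 0 0.0015 0 0 0 0 0.2; 0 0.0015 0 0 0 0 0.2"
}}

```text
clock: 19.58
eef_pos: [0.519, 0.0119, 0.0513]
eef_rot: [-179.9, 0.1, 169.6]
ft_force: [0.7, -3.6, -0.7]
finger_gap: 0.0687
```

Request:
{"name": "drive_tool", "arguments": {
  "steps": "0 0.0005 0 0 0 0 0.2; 0 0.001 0 0 0 0 0.2; 0 0.0015 0 0 0 0 0.2; 0 0.0015 0 0 0 0 0.2"
}}

```text
clock: 19.92
eef_pos: [0.519, 0.012, 0.0513]
eef_rot: [-179.7, 0.1, 169.5]
ft_force: [-1.1, -6.8, 0.1]
finger_gap: 0.0683
```

Run:
```python
from plan import *
st()
```

```text
t 19.92 fix [-2.3468  6.229  51.2749] w [0.519  0.012  0.0513] rpy [-179.7208    0.0894  169.5107] F [-1.1455 -6.7616  0.0918] Ffix [ 0.0987 -6.8572  0.0918] gap 0.06827456833883372
```

Request:
{"name": "drive_tool", "arguments": {
  "steps": "0 -0.005 0 0 0 0 0.2; 0 -0.0062 0 -0.005 0 0.001 0.2; 0 -0.0062 -0.02 -0.005 0 0.001 0.2; 0 -0.0062 -0.036 -0.005 0 0.001 0.3; 0.01 -0.0062 -0.04 -0.005 0 0.001 0.6; 0.04 -0.0062 -0.04 -0.005 0 0.001 1; 0.07 -0.0062 -0.04 -0.005 0 0.001 1; 0.075 -0.0062 -0.04 -0.005 0 0.001 1; 0.075 -0.0062 -0.04 -0.005 0 0.001 1; 0.075 -0.0062 -0.04 -0.005 0 0.001 1"
}}

```text
clock: 20.75
eef_pos: [0.4441, 0.02, 0.0911]
eef_rot: [180.0, 0.1, 169.5]
ft_force: [0.4, -0.1, 0.5]
finger_gap: 0.0
```

Run:
```python
from plan import *
st(); plan([(fx(-62,0,57),169.56)])
```

```text
t 20.75 fix [-77.5315   0.5576  91.1466] w [0.4441 0.02   0.0911] rpy [179.9539   0.1316 169.4708] F [ 0.4358 -0.0736  0.5389] Ffix [0.4419 0.0066 0.5389] gap 2.3719448141197807e-05
shift [-0.0155 -0.0006  0.0342] rot [ 0.0008  0.0023 -0.0016]
```

Request:
{"name": "drive_tool", "arguments": {
  "steps": "0 -0.0006 0.02 0.0008 0.0023 -0.0016 1; -0.003 -0.0006 0.034 0.0008 0.0023 -0.0016 1; -0.01 -0.0006 0.034 0.0008 0.0023 -0.0016 1; -0.014 -0.0006 0.034 0.0008 0.0023 -0.0016 1; -0.016 -0.0006 0.034 0.0008 0.0023 -0.0016 1; -0.0175 -0.0006 0.034 0.0008 0.0023 -0.0016 1; -0.0185 -0.0006 0.034 0.0008 0.0023 -0.0016 1; -0.0195 -0.0006 0.034 0.0008 0.0023 -0.0016 1; -0.0205 -0.0006 0.034 0.0008 0.0023 -0.0016 1; -0.021 -0.0006 0.034 0.0008 0.0023 -0.0016 1"
}}

```text
clock: 21.58
eef_pos: [0.4646, 0.0156, 0.0574]
eef_rot: [-180.0, -0.0, 169.6]
ft_force: [-0.7, -0.1, 1.9]
finger_gap: 0.0001
```

Request:
{"name": "drive_tool", "arguments": {
  "steps": "-0.0005 0 0 0 0 0 1; -0.001 0 0 0 0 0 1; -0.001 0 0 0 0 0 1"
}}

```text
clock: 21.83
eef_pos: [0.4657, 0.0154, 0.0575]
eef_rot: [180.0, 0.0, 169.6]
ft_force: [-0.7, -0.8, 1.3]
finger_gap: 0.0003
```

Run:
```python
from plan import *
st()
```

```text
t 21.83 fix [-55.3994  -0.0188  57.4595] w [0.4657 0.0154 0.0575] rpy [179.9975   0.014  169.5649] F [-0.6644 -0.7943  1.2718] Ffix [-0.5095 -0.9015  1.2718] gap 0.00026380754614032883
```

Request:
{"name": "drive_tool", "arguments": {
  "steps": "-0.0005 0 0 0 0 0 1; -0.001 0 0 0 0 0 1; -0.001 0 0 0 0 0 1"
}}

```text
clock: 22.08
eef_pos: [0.466, 0.0154, 0.0573]
eef_rot: [180.0, -0.1, 169.6]
ft_force: [-3.5, 1.7, 2.7]
finger_gap: -0.0001
```

Request:
{"name": "drive_tool", "arguments": {
  "steps": "-0.0005 0 0 0 0 0 1; -0.001 0 0 0 0 0 1; -0.0015 0 0 0 0 0 1; -0.0015 0 0 0 0 0 1"
}}

```text
clock: 22.42
eef_pos: [0.466, 0.0154, 0.0571]
eef_rot: [180.0, -0.2, 169.6]
ft_force: [-5.9, 0.4, 5.1]
finger_gap: 0.0003
```

Request:
{"name": "drive_tool", "arguments": {
  "steps": "-0.0015 0 -0.0005 0 -0.004 0 1; -0.0025 0 -0.0005 0 -0.004 0 1; -0.003 0 -0.0005 0 -0.004 0 1; -0.003 0 -0.0005 0 -0.004 0 1; -0.003 0 -0.0005 0 -0.004 0 1; -0.003 0 -0.0005 0 -0.004 0 1"
}}

```text
clock: 22.92
eef_pos: [0.466, 0.0153, 0.057]
eef_rot: [180.0, -0.3, 169.6]
ft_force: [-8.5, 1.4, 6.6]
finger_gap: -0.0002
```

Run:
```python
from plan import *
st(); plan([(fx(-75,0,57),169.56)])
```

```text
t 22.92 fix [-55.0855  -0.0454  56.9603] w [0.466  0.0153 0.057 ] rpy [179.9997  -0.2884 169.5863] F [-8.4531  1.4251  6.6298] Ffix [-8.5714 -0.1302  6.6298] gap -0.00020318804855884326
shift [0.0199 0.0001 0.0001] rot [ 0.     -0.005   0.0005]
```

Request:
{"name": "drive_tool", "arguments": {
  "steps": "-0.002 0 -0.0007 0 -0.005 0 1; -0.003 0 -0.0007 0 -0.005 0 1; -0.0037 0 -0.0007 0 -0.005 0 1; -0.0037 0 -0.0007 0 -0.005 0 1; -0.0037 0 -0.0007 0 -0.005 0 1; -0.0037 0 -0.0007 0 -0.005 0 1"
}}

```text
clock: 23.42
eef_pos: [0.466, 0.0153, 0.0569]
eef_rot: [-180.0, -0.4, 169.6]
ft_force: [-9.6, 2.3, 8.0]
finger_gap: -0.0001
```

Request:
{"name": "drive_tool", "arguments": {
  "steps": "0.006 0 0 0 0 0 1; 0.015 0 -0.01 0 0 0 1; 0.02 0 -0.03 0 0 0 0.5; 0.02 0 -0.06 0 0 0 0; 0.02 0 -0.08 0 0 0 0; 0.02 0 -0.08 0 0 0 0"
}}

```text
clock: 23.92
eef_pos: [0.4513, 0.0184, 0.1415]
eef_rot: [180.0, 0.2, 169.6]
ft_force: [2.1, -0.3, -0.5]
finger_gap: 0.0482
```

Run:
```python
from plan import *
st(); plan([((.5964,-.2692,.06),176.6),((.5964,-.2692,.002),176.6)],True)
im=arm.snapshot("top")
print(rect("top",im,(415,210,465,270),135,.016))
cv2.imwrite("pics/t7.png",cv2.resize(im[200:320,280:400],None,fx=5,fy=5,interpolation=cv2.INTER_CUBIC))
```

```text
t 23.92 fix [-70.1273   0.2658 141.4989] w [0.4513 0.0184 0.1415] rpy [179.964    0.2139 169.6054] F [ 2.0802 -0.305  -0.5099] Ffix [ 2.101   0.077  -0.5099] gap 0.048233942003097004
shift [-0.1943 -0.2567  0.0821] rot [ 0.0004  0.0038 -0.1221]
shift [ 0.    -0.     0.058] rot [0. 0. 0.]
(array([ 596.4557, -269.225 ]), [61.29306411743164, 93.80897521972656], np.float32(176.59875))
```

View pics/t7.png

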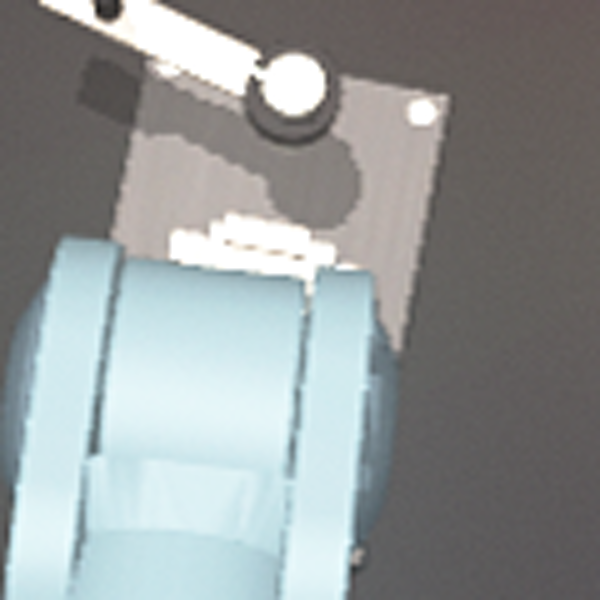

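The spacer is seated: the end-stop gap has closed to a thin line at (265,250). Moving to the lens cell.

Request:
{"name": "drive_tool", "arguments": {
  "steps": "-0.1943 -0.2567 0.02 0.0004 0.0038 -0.1221 0; -0.1943 -0.2567 0.02 0.0004 0.0038 -0.1221 0; -0.1943 -0.2567 0.02 0.0004 0.0038 -0.1221 0; -0.1943 -0.2567 0.02 0.0004 0.0038 -0.1221 0; -0.1943 -0.2567 0.02 0.0004 0.0038 -0.1221 0; -0.1943 -0.2567 0.02 0.0004 0.0038 -0.1221 0; -0.1943 -0.2567 0.05 0.0004 0.0038 -0.1221 0; -0.1943 -0.2567 0.08 0.0004 0.0038 -0.1221 0; -0.1943 -0.2567 0.082 0.0004 0.0038 -0.1221 0; -0.1943 -0.2567 0.082 0.0004 0.0038 -0.1221 0"
}}

```text
clock: 24.8
eef_pos: [0.5932, -0.2708, 0.0512]
eef_rot: [179.9, -0.5, 176.4]
ft_force: [-0.7, 0.2, -0.6]
finger_gap: 0.0852
```

Request:
{"name": "drive_tool", "arguments": {
  "steps": "0 0 0 0 0 0 0; 0 0 0 0 0 0 0"
}}

```text
clock: 24.97
eef_pos: [0.5922, -0.2701, 0.05]
eef_rot: [179.8, -0.6, 176.4]
ft_force: [-0.3, 0.6, 0.0]
finger_gap: 0.0857
```

Run:
```python
from plan import *
st(); plan([((.5964,-.2692,.002),176.6)],True)
```

```text
t 24.97 fix [ 120.6967 -257.9152   49.952 ] w [ 0.5922 -0.2701  0.05  ] rpy [179.8022  -0.6242 176.411 ] F [-0.2931  0.634   0.0348] Ffix [-0.4031  0.5704  0.0348] gap 0.08569595779968228
shift [-0.0047  0.001   0.0479] rot [ 0.0035 -0.0109 -0.0033]
```

Request:
{"name": "drive_tool", "arguments": {
  "steps": "-0.0047 0.001 0.02 0.0035 -0.0109 -0.0033 0; -0.0047 0.001 0.038 0.0035 -0.0109 -0.0033 0; -0.0047 0.001 0.045 0.0035 -0.0109 -0.0033 0; -0.0047 0.001 0.0475 0.0035 -0.0109 -0.0033 0; -0.0047 0.001 0.0475 0.0035 -0.0109 -0.0033 0.45; -0.0047 0.001 0.0475 0.0035 -0.0109 -0.0033 0.5; -0.0047 0.001 0.0475 0.0035 -0.0109 -0.0033 0.6; -0.0047 0.001 0.0475 0.0035 -0.0109 -0.0033 0.6; -0.0047 0.001 0.0475 0.0035 -0.0109 -0.0033 0.6; -0.0047 0.001 0.0475 0.0035 -0.0109 -0.0033 0.6"
}}

```text
clock: 25.8
eef_pos: [0.5977, -0.2697, 0.0044]
eef_rot: [-179.9, 0.2, 176.6]
ft_force: [-0.5, 0.7, 5.7]
finger_gap: 0.0547
```

Run:
```python
from plan import *
st()
```

```text
t 25.8 fix [ 126.0332 -256.5047    4.386 ] w [ 0.5977 -0.2697  0.0044] rpy [-179.9488    0.166   176.6045] F [-0.5421  0.7214  5.7246] Ffix [-0.6639  0.6113  5.7246] gap 0.0546761833179297
```

Request:
{"name": "drive_tool", "arguments": {
  "steps": "0 0 -0.01 0 0 0 0.6; 0 0 -0.04 0 0 0 0.6; 0 0 -0.08 0 0 0 0.6; 0 0 -0.12 0 0 0 0.6; 0 0 -0.142 0 0 0 0.6; 0 0 -0.142 0 0 0 0.6; 0 0 -0.142 0 0 0 0.6"
}}

```text
clock: 26.38
eef_pos: [0.5985, -0.2703, 0.1487]
eef_rot: [-179.8, 0.4, 176.6]
ft_force: [-0.2, 0.5, -3.0]
finger_gap: 0.0543
```

Run:
```python
from plan import *
st(); plan([(fx(-3,-4,145),169.56)])
```

```text
t 26.38 fix [ 126.9424 -257.0017  148.7228] w [ 0.5985 -0.2703  0.1487] rpy [-179.828     0.3907  176.5993] F [-0.2347  0.5221 -2.9906] Ffix [-0.3254  0.4709 -2.9906] gap 0.054252972440200616
shift [0.098  0.267  0.0023] rot [-0.0026  0.007   0.1228]
```

Request:
{"name": "drive_tool", "arguments": {
  "steps": "0.012 0.035 0.002 -0.0026 0.007 0.05 0.6; 0.098 0.267 0.002 -0.0026 0.007 0.1228 0.6; 0.098 0.267 0.002 -0.0026 0.007 0.1228 0.6; 0.098 0.267 0.002 -0.0026 0.007 0.1228 0.6; 0.098 0.267 0.002 -0.0026 0.007 0.1228 0.6; 0.098 0.267 0.002 -0.0026 0.007 0.1228 0.6; 0.098 0.267 0.002 -0.0026 0.007 0.1228 0.6; 0.098 0.267 0.002 -0.0026 0.007 0.1228 0.6; 0.098 0.267 0.002 -0.0026 0.007 0.1228 0.6; 0.098 0.267 0.002 -0.0026 0.007 0.1228 0.6"
}}

```text
clock: 27.22
eef_pos: [0.5154, 0.002, 0.1438]
eef_rot: [-180.0, -0.1, 169.6]
ft_force: [0.8, -0.5, -2.1]
finger_gap: 0.0548
```

Request:
{"name": "drive_tool", "arguments": {
  "steps": "0 0 0 0 0 0 0.6; 0 0 0 0 0 0 0.6"
}}

```text
clock: 27.38
eef_pos: [0.5153, 0.0008, 0.143]
eef_rot: [-179.9, -0.2, 169.5]
ft_force: [-1.2, 0.4, -3.2]
finger_gap: 0.0549
```

Run:
```python
from plan import *
st(); plan([(fx(-3,-4,73),169.56)])
```

```text
t 27.38 fix [ -3.9635  -5.4408 142.9928] w [0.5153 0.0008 0.143 ] rpy [-179.9327   -0.2245  169.4852] F [-1.1549  0.4406 -3.1728] Ffix [-1.2156  0.224  -3.1728] gap 0.05490606477069677
shift [-0.0012  0.0015  0.07  ] rot [-0.0012 -0.0039 -0.0013]
```

Request:
{"name": "drive_tool", "arguments": {
  "steps": "-0.0012 0.0015 0.015 -0.0012 -0.0039 -0.0013 0.6; -0.0012 0.0015 0.032 -0.0012 -0.0039 -0.0013 0.6; -0.0012 0.0015 0.048 -0.0012 -0.0039 -0.0013 0.6; -0.0012 0.0015 0.06 -0.0012 -0.0039 -0.0013 0.6; -0.0012 0.0015 0.065 -0.0012 -0.0039 -0.0013 0.6; -0.0012 0.0015 0.068 -0.0012 -0.0039 -0.0013 0.6; -0.0012 0.0015 0.07 -0.0012 -0.0039 -0.0013 0.6; -0.0012 0.0015 0.07 -0.0012 -0.0039 -0.0013 0.6; -0.0012 0.0015 0.07 -0.0012 -0.0039 -0.0013 0.6"
}}

```text
clock: 28.13
eef_pos: [0.5172, 0.0017, 0.0736]
eef_rot: [180.0, 0.1, 169.5]
ft_force: [0.5, 0.3, -2.3]
finger_gap: 0.0548
```

Run:
```python
from plan import *
st()
```

```text
t 28.13 fix [-2.2745 -4.133  73.649 ] w [0.5172 0.0017 0.0736] rpy [179.9911   0.0732 169.5414] F [ 0.5458  0.2716 -2.3325] Ffix [ 0.4875  0.366  -2.3325] gap 0.05479535245208752
```

Touchdown should come at TCP z ≈0.0704, so I'll creep 3 mm to 0.0706 and then a little more.

Request:
{"name": "drive_tool", "arguments": {
  "steps": "0 0 0.0008 0 0 0 0.6; 0 0 0.0016 0 0 0 0.6; 0 0 0.0024 0 0 0 0.6; 0 0 0.0029 0 0 0 0.6; 0 0 0.0029 0 0 0 0.6"
}}

```text
clock: 28.55
eef_pos: [0.5171, 0.0018, 0.0707]
eef_rot: [180.0, 0.1, 169.5]
ft_force: [0.3, 0.8, -1.9]
finger_gap: 0.0545
```

Request:
{"name": "drive_tool", "arguments": {
  "steps": "0 0 0.0003 0 0 0 0.6; 0 0 0.0005 0 0 0 0.6; 0 0 0.0005 0 0 0 0.6"
}}

```text
clock: 28.8
eef_pos: [0.5171, 0.0018, 0.0704]
eef_rot: [180.0, 0.1, 169.5]
ft_force: [-0.4, -0.3, -1.2]
finger_gap: 0.0544
```

Request:
{"name": "drive_tool", "arguments": {
  "steps": "0 0 0.0004 0 0 0 0.6; 0 0 0.0004 0 0 0 0.2; 0 0 0.0004 0 0 0 0.2; 0 0 0.0004 0 0 0 0.2; 0 0 0.001 0 0 0 0.2; 0 0.003 0.002 0 0 0 0.2; 0 0.005 0.002 0 0 0 0.2; 0 0.006 0.002 0 0 0 0.2; 0 0.007 0.002 0 0 0 0.2; 0 0.0075 0.002 0 0 0 0.2"
}}

```text
clock: 29.63
eef_pos: [0.5183, 0.0092, 0.0683]
eef_rot: [-180.0, 0.1, 169.6]
ft_force: [0.0, -0.8, -0.8]
finger_gap: 0.0682
```

Request:
{"name": "drive_tool", "arguments": {
  "steps": "0 0.0005 0 0 0 0 0.2; 0 0.001 0 0 0 0 0.2; 0 0.0015 0 0 0 0 0.2; 0 0.0015 0 0 0 0 0.2"
}}

```text
clock: 29.97
eef_pos: [0.5186, 0.0107, 0.0682]
eef_rot: [-180.0, 0.1, 169.6]
ft_force: [0.7, -1.2, -0.4]
finger_gap: 0.0685
```

Request:
{"name": "drive_tool", "arguments": {
  "steps": "0 0.0005 0 0 0 0 0.2; 0 0.001 0 0 0 0 0.2; 0 0.0015 0 0 0 0 0.2; 0 0.0015 0 0 0 0 0.2"
}}

```text
clock: 30.3
eef_pos: [0.5188, 0.0119, 0.0682]
eef_rot: [-179.9, 0.1, 169.6]
ft_force: [0.7, -2.0, -0.7]
finger_gap: 0.0684
```

Request:
{"name": "drive_tool", "arguments": {
  "steps": "0 0.0005 0 0 0 0 0.2; 0 0.001 0 0 0 0 0.2; 0 0.0015 0 0 0 0 0.2; 0 0.0015 0 0 0 0 0.2"
}}

```text
clock: 30.63
eef_pos: [0.5189, 0.012, 0.0682]
eef_rot: [-179.7, 0.1, 169.5]
ft_force: [-1.2, -6.6, -0.6]
finger_gap: 0.0683
```

Run:
```python
from plan import *
st()
```

```text
t 30.63 fix [-2.48    6.2679 68.2123] w [0.5189 0.012  0.0682] rpy [-179.7374    0.0578  169.5108] F [-1.2145 -6.649  -0.5695] Ffix [ 0.0104 -6.759  -0.5695] gap 0.0682992955944424
```

Request:
{"name": "drive_tool", "arguments": {
  "steps": "0 -0.005 0 0 0 0 0.2; 0 -0.0062 0 -0.005 0 0.001 0.2; 0 -0.0062 -0.02 -0.005 0 0.001 0.2; 0 -0.0062 -0.036 -0.005 0 0.001 0.3; 0.01 -0.0062 -0.04 -0.005 0 0.001 0.6; 0.04 -0.0062 -0.04 -0.005 0 0.001 1; 0.07 -0.0062 -0.04 -0.005 0 0.001 1; 0.075 -0.0062 -0.04 -0.005 0 0.001 1; 0.075 -0.0062 -0.04 -0.005 0 0.001 1; 0.075 -0.0062 -0.04 -0.005 0 0.001 1"
}}

```text
clock: 31.47
eef_pos: [0.4441, 0.02, 0.1082]
eef_rot: [179.9, 0.1, 169.5]
ft_force: [0.4, -0.4, -0.8]
finger_gap: 0.0001
```

Run:
```python
from plan import *
st(); plan([(fx(-57,0,74),169.56)])
```

```text
t 31.47 fix [-77.488    0.5628 108.171 ] w [0.4441 0.02   0.1082] rpy [179.9392   0.1135 169.4668] F [ 0.4383 -0.407  -0.7835] Ffix [ 0.5048 -0.3208 -0.7835] gap 9.746552575245413e-05
shift [-0.0204 -0.0006  0.0342] rot [ 0.0011  0.002  -0.0016]
```

Request:
{"name": "drive_tool", "arguments": {
  "steps": "0 -0.0006 0.02 0.001 0.002 -0.0016 1; -0.003 -0.0006 0.034 0.001 0.002 -0.0016 1; -0.01 -0.0006 0.034 0.001 0.002 -0.0016 1; -0.014 -0.0006 0.034 0.001 0.002 -0.0016 1; -0.016 -0.0006 0.034 0.001 0.002 -0.0016 1; -0.0175 -0.0006 0.034 0.001 0.002 -0.0016 1; -0.0185 -0.0006 0.034 0.001 0.002 -0.0016 1; -0.0195 -0.0006 0.034 0.001 0.002 -0.0016 1; -0.0205 -0.0006 0.034 0.001 0.002 -0.0016 1; -0.021 -0.0006 0.034 0.001 0.002 -0.0016 1"
}}

```text
clock: 32.3
eef_pos: [0.4643, 0.0157, 0.0744]
eef_rot: [180.0, -0.0, 169.6]
ft_force: [-2.8, 0.7, 2.0]
finger_gap: -0.0003
```

Request:
{"name": "drive_tool", "arguments": {
  "steps": "-0.0005 0 0 0 0 0 1; -0.001 0 0 0 0 0 1; -0.001 0 0 0 0 0 1"
}}

```text
clock: 32.55
eef_pos: [0.4654, 0.0155, 0.0744]
eef_rot: [180.0, -0.0, 169.6]
ft_force: [-2.5, 0.1, 1.6]
finger_gap: 0.0001
```

Request:
{"name": "drive_tool", "arguments": {
  "steps": "-0.0005 0 0 0 0 0 1; -0.001 0 0 0 0 0 1; -0.001 0 0 0 0 0 1"
}}

```text
clock: 32.8
eef_pos: [0.466, 0.0154, 0.0743]
eef_rot: [180.0, -0.1, 169.6]
ft_force: [-3.0, 0.1, 3.3]
finger_gap: -0.0001
```

Request:
{"name": "drive_tool", "arguments": {
  "steps": "-0.0005 0 0 0 0 0 1; -0.001 0 0 0 0 0 1; -0.0015 0 0 0 0 0 1; -0.0015 0 0 0 0 0 1"
}}

```text
clock: 33.13
eef_pos: [0.466, 0.0154, 0.074]
eef_rot: [180.0, -0.2, 169.6]
ft_force: [-6.8, 1.6, 5.3]
finger_gap: -0.0004
```

Run:
```python
from plan import *
st()
```

```text
t 33.13 fix [-55.1276  -0.0103  74.0294] w [0.466  0.0154 0.074 ] rpy [179.9941  -0.2272 169.5706] F [-6.8389  1.6203  5.2922] Ffix [-7.0193  0.3542  5.2922] gap -0.00038571562294099817
```

Same stop position (x 0.4660). Now the firm press, then the retreat and a picture to find the handle.

Request:
{"name": "drive_tool", "arguments": {
  "steps": "-0.0015 0 -0.0007 0 -0.004 0 1; -0.0025 0 -0.0007 0 -0.004 0 1; -0.0035 0 -0.0007 0 -0.004 0 1; -0.0035 0 -0.0007 0 -0.004 0 1; -0.0035 0 -0.0007 0 -0.004 0 1; -0.0035 0 -0.0007 0 -0.004 0 1"
}}

```text
clock: 33.63
eef_pos: [0.4661, 0.0154, 0.074]
eef_rot: [180.0, -0.3, 169.6]
ft_force: [-9.7, 1.0, 7.4]
finger_gap: 0.0004
```

Request:
{"name": "drive_tool", "arguments": {
  "steps": "-0.002 0 -0.0007 0 -0.005 0 1; -0.003 0 -0.0007 0 -0.005 0 1; -0.0037 0 -0.0007 0 -0.005 0 1; -0.0037 0 -0.0007 0 -0.005 0 1; -0.0037 0 -0.0007 0 -0.005 0 1"
}}

```text
clock: 34.05
eef_pos: [0.4661, 0.0153, 0.074]
eef_rot: [180.0, -0.4, 169.6]
ft_force: [-10.1, 2.4, 7.6]
finger_gap: -0.0
```

Request:
{"name": "drive_tool", "arguments": {
  "steps": "0.006 0 0 0 0 0 1; 0.015 0 -0.01 0 0 0 1; 0.03 0 -0.03 0 0 0 1; 0.05 0 -0.07 0 0 0 0.5; 0.06 0 -0.11 0 0 0 0.5; 0.06 0 -0.12 0 0 0 0.5; 0.06 0 -0.12 0 0 0 0.5"
}}

```text
clock: 34.63
eef_pos: [0.4117, 0.0257, 0.1988]
eef_rot: [180.0, 0.2, 169.6]
ft_force: [0.7, -0.5, 0.5]
finger_gap: 0.0427
```

Run:
```python
from plan import *
st()
im=arm.snapshot("top");sc=arm.snapshot("scene");cv2.imwrite("pics/t8.png",im)
a=cv2.resize(im[185:325,270:400],None,fx=4,fy=4,interpolation=cv2.INTER_CUBIC)
b=cv2.resize(sc[215:355,270:410],(560,560),interpolation=cv2.INTER_CUBIC)
cv2.imwrite("pics/tsc8.png",cv2.resize(np.hstack([a,b]),(800,415)))
# handle: dark pixels near expected place
h=np.array(fx(115,0,145))+0
for ang in(1.9,2.0,2.15):
    P=fx(115-95*np.cos(ang),95*np.sin(ang),145);print(ang,P,w2p("top",P),w2p("scene",P))
x0,y0=285,185
g=cv2.cvtColor(cv2.resize(im[y0:y0+40,x0:x0+45],None,fx=6,fy=6,interpolation=cv2.INTER_CUBIC),cv2.COLOR_BGR2GRAY)
for lo in(40,60):
    m=(g<lo).astype(np.uint8)
    for k in cv2.findContours(m,0,1)[0]:
        if cv2.contourArea(k)>80:
            q=(k[:,0].mean(0)+.5)/6-.5+[x0,y0];w=p2w("top",[q],.13)[0];f=w2f(w);print(lo,cv2.contourArea(k)/36,q,w,f,"ang",np.arctan2(f[1],115-f[0]),"r",np.hypot(f[1],115-f[0]))
```

```text
t 34.63 fix [-110.3674    0.2674  198.8331] w [0.4117 0.0257 0.1988] rpy [179.9529   0.188  169.6127] F [ 0.7476 -0.5259  0.4923] Ffix [ 0.8306 -0.3818  0.4923] gap 0.04266531174254648
1.9 [0.6798 0.0674 0.145 ] [[301.3159 193.8812]] [[295.4833 267.7545]]
2.0 [0.6878 0.0624 0.145 ] [[303.6328 190.4163]] [[291.9689 267.6359]]
2.15 [0.6988 0.0533 0.145 ] [[307.7312 185.6924]] [[286.8069 266.9104]]
60 8.680555555555555 [301.3531 200.9545] [0.6668 0.0677 0.13  ] [132.8423  87.8244 130.    ] ang 1.7712278789550187 r 89.61845203156288
```

View pics/tsc8.png

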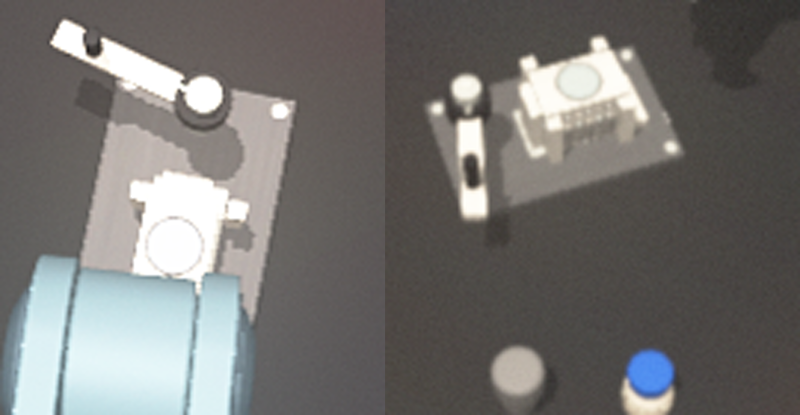

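The lens cell is flush on the stack against the stops; the left panel shows a clean outline around the disc at (175,245). The handle top is at top px ≈(300.7,197.2) and scene px ≈(299,268), which both give a collar angle of about 1.8 rad. That puts the handle at fixture ≈(137,92). I'll go above it.

Run:
```python
from plan import *
# two-view handle top
A=[];B=[]
for n,u in(("top",[300.7,197.2]),("scene",[299.,268.])):
    o,d=ray(n,[u]);d=d[0]/np.linalg.norm(d[0]);M=np.eye(3)-np.outer(d,d);A.append(M);B.append(M@o)
p=np.linalg.solve(sum(A),sum(B));f=w2f(p);print(p,f,np.arctan2(f[1],115-f[0]),np.hypot(f[1],115-f[0]))
for n,u in(("top",[300.7,197.2]),("scene",[299.,268.])):
    f=w2f(p2w(n,[u],.145)[0]);print(n,f,np.arctan2(f[1],115-f[0]),np.hypot(f[1],115-f[0]))
plan([(fx(137,92.5,172),169.56)])
```

```text
[0.6719 0.0696 0.1411] [137.578   90.6041 141.1265] 1.815016590850447 93.37491232125302
top [137.9807  89.7279 145.    ] 1.8215225929977075 92.62400115574849
scene [137.0123  93.8041 145.    ] 1.8012881329305752 96.35222833887967
shift [-0.2496  0.0923  0.0222] rot [ 0.0003 -0.0035  0.0007]
```

Request:
{"name": "drive_tool", "arguments": {
  "steps": "-0.2498 0.0923 0 0.0003 -0.0035 0 0.3; -0.2498 0.0923 0 0.0003 -0.0035 0 0.3; -0.2498 0.0923 0 0.0003 -0.0035 0 0.3; -0.2498 0.0923 0 0.0003 -0.0035 0 0.3; -0.2498 0.0923 0 0.0003 -0.0035 0 0.3; -0.2498 0.0923 0 0.0003 -0.0035 0 0.3; -0.2498 0.0923 0 0.0003 -0.0035 0 0.3; -0.2498 0.0923 0.01 0.0003 -0.0035 0 0.3; -0.2498 0.0923 0.022 0.0003 -0.0035 0 0.3; -0.2498 0.0923 0.022 0.0003 -0.0035 0 0.3"
}}

```text
clock: 35.57
eef_pos: [0.6694, 0.0713, 0.1669]
eef_rot: [-179.9, -0.4, 169.6]
ft_force: [-0.1, 0.1, -0.1]
finger_gap: 0.0599
```

Request:
{"name": "drive_tool", "arguments": {
  "steps": "0 0 0 0 0 0 0.3; 0 0 0 0 0 0 0.3; 0 0 0 0 0 0 0.3"
}}

```text
clock: 35.82
eef_pos: [0.6685, 0.0711, 0.1668]
eef_rot: [-179.9, -0.5, 169.6]
ft_force: [0.5, -0.0, 0.1]
finger_gap: 0.0601
```

Run:
```python
from plan import *
st(); plan([(fx(137.5,92.3,107),169.56)])
sc=arm.snapshot("scene")
cv2.imwrite("pics/s9.png",cv2.resize(sc[190:320,230:370],None,fx=4.5,fy=4.5,interpolation=cv2.INTER_CUBIC))
```

```text
t 35.82 fix [133.9368  91.5217 166.7805] w [0.6685 0.0711 0.1668] rpy [-179.8942   -0.48    169.5841] F [ 0.5419 -0.0022  0.0637] Ffix [0.5334 0.0961 0.0637] gap 0.06011413754727972
shift [-0.0041  0.0009  0.0597] rot [-0.0018 -0.0084  0.0004]
```

View pics/s9.png

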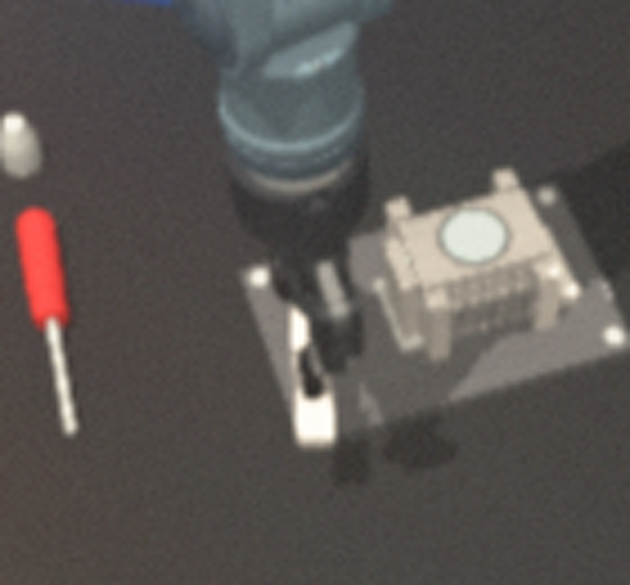

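The stack is intact and the fingers (tip at 340,360) hang over the handle (312,352), so I'll lower and grip lightly.

Request:
{"name": "drive_tool", "arguments": {
  "steps": "-0.0041 0.001 0.015 -0.0018 -0.0084 0 0.3; -0.0041 0.001 0.03 -0.0018 -0.0084 0 0.3; -0.0041 0.001 0.045 -0.0018 -0.0084 0 0.3; -0.0041 0.001 0.055 -0.0018 -0.0084 0 0.3; -0.0041 0.001 0.059 -0.0018 -0.0084 0 0.3; -0.0041 0.001 0.059 -0.0018 -0.0084 0 0.3; -0.0041 0.001 0.059 -0.0018 -0.0084 0 0.6; -0.0041 0.001 0.059 -0.0018 -0.0084 0 0.9; -0.0041 0.001 0.059 -0.0018 -0.0084 0 0.9; -0.0041 0.001 0.059 -0.0018 -0.0084 0 0.9",
  "grip_force": 30
}}

```text
clock: 36.7
eef_pos: [0.6734, 0.0708, 0.1095]
eef_rot: [-179.9, 0.2, 169.6]
ft_force: [0.3, -0.6, -0.5]
finger_gap: 0.0151
```

Run:
```python
from plan import *
st(); im=arm.snapshot("scene")
f=w2f(arm.state()["eef_pos"])
th=np.arctan2(f[1],115-f[0]);print("th",th,"r",np.hypot(f[1],115-f[0]))
p=np.array([115-95*np.cos(th),95*np.sin(th)])
for t in np.arange(th-.1,-.01,-.1): q=np.array([115-95*np.cos(t),95*np.sin(t)])-p;print(round(t,2),np.round([-q[0]/1000,q[1]/1000],4).tolist())
```

```text
t 36.7 fix [138.7842  92.0436 109.4576] w [0.6734 0.0708 0.1095] rpy [-179.9436    0.1741  169.5713] F [ 0.3116 -0.5714 -0.5423] Ffix [ 0.41   -0.5055 -0.5423] gap 0.015087294929564173
th 1.8237690546705396 r 95.13320274964296
1.72 [0.0093, 0.0019]
1.62 [0.0187, 0.0029]
1.52 [0.0282, 0.0029]
1.42 [0.0377, 0.002]
1.32 [0.047, 0.0001]
1.22 [0.0561, -0.0026]
1.12 [0.0648, -0.0063]
1.02 [0.0732, -0.0108]
0.92 [0.081, -0.0162]
0.82 [0.0883, -0.0223]
0.72 [0.095, -0.0291]
0.62 [0.1009, -0.0365]
0.52 [0.106, -0.0445]
0.42 [0.1104, -0.0529]
0.32 [0.1138, -0.0618]
0.22 [0.1164, -0.0709]
0.12 [0.1181, -0.0802]
0.02 [0.1188, -0.0897]
```

Request:
{"name": "drive_tool", "arguments": {
  "steps": "0.004 0.001 0 0 0 0 0.9; 0.0093 0.0019 0 0 0 0 0.9; 0.0187 0.0029 0 0 0 0 0.9; 0.0282 0.0029 0 0 0 0 0.9; 0.0377 0.002 0 0 0 0 0.9; 0.047 0 0 0 0 0 0.9; 0.0561 -0.0026 0 0 0 0 0.9; 0.0561 -0.0026 0 0 0 0 0.9"
}}

```text
clock: 37.42
eef_pos: [0.6166, 0.0794, 0.1095]
eef_rot: [180.0, 0.2, 169.6]
ft_force: [1.3, 0.6, -0.4]
finger_gap: 0.0153
```

Run:
```python
from plan import *
st()
f=w2f(arm.state()["eef_pos"])
th=np.arctan2(f[1],115-f[0]);print("th",th,"r",np.hypot(f[1],115-f[0]))
for t in np.arange(th-.1,-.01,-.1): q=np.array([115-95*np.cos(t),95*np.sin(t)])-f[:2];print(round(t,2),np.round([-q[0]/1000,q[1]/1000],4).tolist())
```

```text
t 37.42 fix [ 81.3926  90.2279 109.4792] w [0.6166 0.0794 0.1095] rpy [179.9565   0.1627 169.6404] F [ 1.3217  0.5845 -0.383 ] Ffix [ 1.1939  0.8144 -0.383 ] gap 0.015311573372298435
th 1.2142433850341068 r 96.2835494835596
1.11 [0.0083, -0.005]
1.01 [0.0166, -0.0096]
0.91 [0.0244, -0.015]
0.81 [0.0316, -0.0211]
0.71 [0.0382, -0.028]
0.61 [0.044, -0.0355]
0.51 [0.0491, -0.0435]
0.41 [0.0534, -0.052]
0.31 [0.0567, -0.0609]
0.21 [0.0592, -0.07]
0.11 [0.0608, -0.0794]
0.01 [0.0614, -0.0889]
```

Request:
{"name": "drive_tool", "arguments": {
  "steps": "0.0083 -0.005 0 0 0 0 0.9; 0.0166 -0.0096 0 0 0 0 0.9; 0.0244 -0.015 0 0 0 0 0.9; 0.0316 -0.0211 0 0 0 0 0.9; 0.0382 -0.028 0 0 0 0 0.9; 0.044 -0.0355 0 0 0 0 0.9; 0.0491 -0.0435 0 0 0 0 0.9; 0.0534 -0.052 0 0 0 0 0.9; 0.0567 -0.0609 0 0 0 0 0.9; 0.0585 -0.067 0 0 0 0 0.9"
}}

```text
clock: 38.25
eef_pos: [0.5382, 0.031, 0.1092]
eef_rot: [179.3, -0.8, 169.9]
ft_force: [-22.3, 18.9, 22.4]
finger_gap: 0.0145
```

Run:
```python
from plan import *
st()
f=w2f(arm.state()["eef_pos"])
th=np.arctan2(f[1],115-f[0]);print("th",th,"r",np.hypot(f[1],115-f[0]))
for t in (.15,.1,.06,.03,0): q=np.array([115-95*np.cos(t),95*np.sin(t)])-f[:2];print(round(t,2),np.round([-q[0]/1000,q[1]/1000],4).tolist())
```

```text
t 38.25 fix [ 13.0221  28.4016 109.195 ] w [0.5382 0.031  0.1092] rpy [179.2798  -0.7852 169.9497] F [-22.2908  18.9324  22.3899] Ffix [-25.3525  14.5798  22.3899] gap 0.01451617782100511
th 0.27162411826310695 r 105.8590768802703
0.15 [-0.008, -0.0142]
0.1 [-0.0075, -0.0189]
0.06 [-0.0071, -0.0227]
0.03 [-0.007, -0.0256]
0 [-0.007, -0.0284]
```

The reaction is radial (about 29 N) and the rod has slipped to the pad edge: by its y, the collar is at about 0.30 rad. I'll open slightly, re-centre over the rod, and then push with the outer finger rather than pinching.

Request:
{"name": "drive_tool", "arguments": {
  "steps": "0 0 0 0 0 0 0.7; 0 0 0 0 0 0 0.65; 0 0 0 0 0 0 0.65; -0.005 0 0 0.01 -0.01 -0.006 0.65; -0.0105 0 0 0.01 -0.01 -0.006 0.65; -0.0105 0 0 0.01 -0.01 -0.006 0.65; -0.0105 0 0 0.01 -0.01 -0.006 0.65"
}}

```text
clock: 38.83
eef_pos: [0.5494, 0.0289, 0.109]
eef_rot: [179.9, -0.2, 170.3]
ft_force: [-1.2, 0.6, 0.5]
finger_gap: 0.0298
```

Run:
```python
from plan import *
st(); plan([(fx(22.5,20,109),169.56),(fx(20.5,5,109),169.56)])
sc=arm.snapshot("scene")
cv2.imwrite("pics/s10.png",cv2.resize(sc[190:320,250:390],None,fx=4.5,fy=4.5,interpolation=cv2.INTER_CUBIC))
im=arm.snapshot("top");cv2.imwrite("pics/t10.png",im)
```

```text
t 38.83 fix [ 24.4687  28.4408 108.9919] w [0.5494 0.0289 0.109 ] rpy [179.8541  -0.1692 170.2738] F [-1.2183  0.5985  0.4529] Ffix [-1.3066  0.3679  0.4529] gap 0.029786196133023527
shift [ 0.0021 -0.0084 -0.    ] rot [ 0.0025 -0.003   0.0125]
shift [ 0.0043 -0.0234 -0.0001] rot [ 0.0025 -0.003   0.0125]
```

Request:
{"name": "drive_tool", "arguments": {
  "steps": "0.001 -0.003 0 0.0025 -0.003 0.0125 0.65; 0.0015 -0.006 0 0.0025 -0.003 0.0125 0.65; 0.002 -0.009 0 0.0025 -0.003 0.0125 0.65; 0.0025 -0.012 0 0.0025 -0.003 0.0125 0.65; 0.003 -0.015 0 0.0025 -0.003 0.0125 0.65"
}}

```text
clock: 39.35
eef_pos: [0.5422, 0.0152, 0.1087]
eef_rot: [179.9, -0.1, 169.6]
ft_force: [-1.3, 3.5, 0.7]
finger_gap: 0.0301
```

Run:
```python
from plan import *
st()
im=arm.snapshot("top");cv2.imwrite("pics/t11.png",im)
```

```text
t 39.35 fix [ 19.9081  13.6057 108.6507] w [0.5422 0.0152 0.1087] rpy [179.9186  -0.1435 169.5808] F [-1.2978  3.4859  0.7361] Ffix [-1.908   3.193   0.7361] gap 0.030116166900680218
```

Request:
{"name": "drive_tool", "arguments": {
  "steps": "0 -0.003 0 0 0 0 0.65; 0 -0.006 0 0 0 0 0.65; 0 -0.009 0 0 0 0 0.65; 0 -0.0115 0 0 0 0 0.65; 0 -0.0135 0 0 0 0 0.65; 0 -0.015 0 0 0 0 0.65; 0 -0.016 0 0 0 0 0.65; 0 -0.017 0 0 0 0 0.65"
}}

```text
clock: 40.07
eef_pos: [0.539, -0.0023, 0.1086]
eef_rot: [180.0, -0.1, 169.5]
ft_force: [-1.5, 2.8, 0.2]
finger_gap: 0.0299
```

Request:
{"name": "drive_tool", "arguments": {
  "steps": "0 -0.001 0 0 0 0 0.65; 0 -0.0015 0 0 0 0 0.65; 0 -0.002 0 0 0 0 0.65; 0 -0.002 0 0 0 0 0.65"
}}

```text
clock: 40.4
eef_pos: [0.5387, -0.0044, 0.1086]
eef_rot: [180.0, -0.1, 169.5]
ft_force: [-1.9, 2.3, -0.4]
finger_gap: 0.0297
```

Request:
{"name": "drive_tool", "arguments": {
  "steps": "0 -0.001 0 0 0 0 0.65; 0 -0.0015 0 0 0 0 0.65; 0 -0.002 0 0 0 0 0.65; 0 -0.002 0 0 0 0 0.65"
}}

```text
clock: 40.73
eef_pos: [0.5386, -0.0052, 0.1086]
eef_rot: [179.8, -0.1, 169.6]
ft_force: [-0.3, 6.2, -0.2]
finger_gap: 0.0295
```

Run:
```python
from plan import *
st()
```

```text
t 40.73 fix [ 20.0441  -7.1173 108.575 ] w [ 0.5386 -0.0052  0.1086] rpy [179.8233  -0.1306 169.5803] F [-0.2573  6.1521 -0.1523] Ffix [-1.3679  6.0036 -0.1523] gap 0.02954727526019144
```

Request:
{"name": "drive_tool", "arguments": {
  "steps": "0 -0.0015 0 0 0 0 0.65; 0 -0.0025 0 0 0 0 0.65; 0 -0.0025 0 0 0 0 0.65; 0 -0.0025 0 0 0 0 0.65"
}}

```text
clock: 41.07
eef_pos: [0.5386, -0.0052, 0.1085]
eef_rot: [179.5, -0.1, 169.7]
ft_force: [0.3, 10.9, -1.3]
finger_gap: 0.0297
```

Request:
{"name": "drive_tool", "arguments": {
  "steps": "0 0.003 0 0 0 0 0.65; 0 0.006 0 0 0 0 0.65; 0 0.0065 0 0 0 0 0.65; 0 0.0065 -0.02 0 0 0 0.65; 0 0.0065 -0.05 0 0 0 0.65; 0 0.0065 -0.08 0 0 0 0.65; 0.04 0.0065 -0.09 0 0 0 0.65; 0.08 0.0065 -0.09 0 0 0 0.65; 0.12 0.0065 -0.09 0 0 0 0.65; 0.15 0.0065 -0.09 0 0 0 0.65"
}}

```text
clock: 41.9
eef_pos: [0.3899, 0.0271, 0.1991]
eef_rot: [179.6, -0.1, 169.6]
ft_force: [-0.9, -0.4, 1.7]
finger_gap: 0.0296
```

Request:
{"name": "drive_tool", "arguments": {
  "steps": "0.02 0 0 0 0 0 0.65; 0.02 0 0 0 0 0 0.65; 0.02 0 0 0 0 0 0.65"
}}

```text
clock: 42.15
eef_pos: [0.37, 0.0303, 0.1997]
eef_rot: [179.6, 0.0, 169.6]
ft_force: [0.3, -0.2, -0.3]
finger_gap: 0.0298
```

Run:
```python
from plan import *
st()
im=arm.snapshot("top");sc=arm.snapshot("scene");cv2.imwrite("pics/t12.png",im)
a=cv2.resize(im[185:325,270:400],None,fx=4,fy=4,interpolation=cv2.INTER_CUBIC)
b=cv2.resize(sc[200:340,260:400],(560,560),interpolation=cv2.INTER_CUBIC)
cv2.imwrite("pics/f12.png",cv2.resize(np.hstack([a,b]),(800,415)))
P=[fx(115-127*np.cos(0),0,100),fx(20,0,145),fx(115,0,126)]
print(w2p("top",P).tolist(),((w2p("top",P)-[270,185])*2.963).tolist(),((w2p("scene",P)-[260,200])*2.963+[385,0]).tolist())
# bystanders moved? difference to first pictures away from the arm
for n,new in(("top",im),("scene",sc)):
    d=cv2.absdiff(new,cv2.imread(f"pics/{n}0.png")).max(2);d=cv2.morphologyEx((d>60).astype(np.uint8),cv2.MORPH_OPEN,np.ones((3,3)))
    print(n,[(tuple(s[:4])) for s in cv2.connectedComponentsWithStats(d)[2][1:] if s[4]>15])
```

```text
t 42.15 fix [-152.2419   -2.6868  199.6689] w [0.37   0.0303 0.1997] rpy [179.6264   0.0019 169.6375] F [ 0.288  -0.2242 -0.3031] Ffix [ 0.3238 -0.1683 -0.3031] gap 0.029754960790522835
[[326.844856892361, 272.0015459606782], [329.67841709847374, 256.09677895460095], [337.750079006393, 216.29110967347555]] [[168.43131097206566, 257.7855806814895], [176.8271498627777, 210.65975604248263], [200.7434840959424, 92.71555796250804]] [[618.4560718027012, 110.23492240915239], [587.8652060080924, 90.77324072575496], [494.5259675330468, 129.0460492606391]]
top [(np.int32(288), np.int32(192), np.int32(11), np.int32(13)), (np.int32(300), np.int32(198), np.int32(31), np.int32(20)), (np.int32(428), np.int32(222), np.int32(26), np.int32(39)), (np.int32(329), np.int32(227), np.int32(12), np.int32(17)), (np.int32(326), np.int32(249), np.int32(11), np.int32(4)), (np.int32(328), np.int32(254), np.int32(6), np.int32(8)), (np.int32(209), np.int32(276), np.int32(33), np.int32(43)), (np.int32(395), np.int32(300), np.int32(33), np.int32(43)), (np.int32(255), np.int32(302), np.int32(94), np.int32(178)), (np.
[... 1430 characters left out ...]
, np.int32(231), np.int32(10), np.int32(16)), (np.int32(614), np.int32(231), np.int32(14), np.int32(11)), (np.int32(318), np.int32(232), np.int32(32), np.int32(17)), (np.int32(627), np.int32(237), np.int32(11), np.int32(7)), (np.int32(305), np.int32(241), np.int32(11), np.int32(10)), (np.int32(330), np.int32(249), np.int32(18), np.int32(15)), (np.int32(294), np.int32(255), np.int32(9), np.int32(12)), (np.int32(589), np.int32(265), np.int32(26), np.int32(10)), (np.int32(297), np.int32(268), np.int32(4), np.int32(9)), (np.int32(295), np.int32(278), np.int32(9), np.int32(11)), (np.int32(382), np.int32(288), np.int32(36), np.int32(37)), (np.int32(586), np.int32(300), np.int32(10), np.int32(14))]
```

View pics/f12.png

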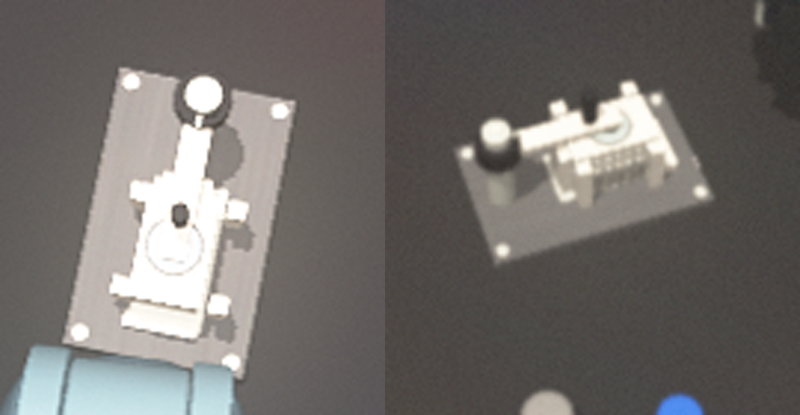

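The last picture shows the arm straight over the stack: handle at (180,213) against (177,211) predicted for locked. The three parts are flush between the posts and the gripper is clear. The picture differences are only at the parts' old places, the collar and the robot. Handing in.

```bash
python3 -c "
from station import arm
print(arm.sign_off(),arm.state()['clock'])"
```

```text
the job is handed in; nothing more can be done
the job is handed in; nothing more can be done
```

The lamp body, spacer and silver lens cell are stacked in the pocket in that order and the lock collar is at its stop. I handed the job in shortly after 42 s on the robot's clock, within the 72 s limit.

- **Seating:** Each part was set down softly and pushed against the side stops with about 7–8 N. Each was then pressed on the end stop, reading 11.7 N for the lamp body, 9.6 N for the spacer and 10.1 N for the lens cell. All three stopped at the same end position, within about 0.1 mm.
- **Collar:** I stopped pushing when the arm no longer moved, with 10.9 N on the handle. The last picture shows it straight over the stack, about a pixel from the predicted locked position.
- **Bystanders:** Comparing first and last pictures shows changes only at the parts' old places, the fixture and the robot itself.
- **What went wrong:** I first gripped the collar handle, and part way round it slipped to the edge of the pads, with the wrist force reaching about 35 N. I opened the fingers, re-centred and finished by pushing with one finger. The stack showed no shift afterwards.
- **Small disagreement:** From the stop contacts, my camera estimate of the fixture was off by about 1 mm in both x and y.

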